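Tools back on their silhouettes at the leatherworker's bench

ROBOT

A 6-joint arm with a two-finger parallel gripper is mounted at the origin on the work surface. World frame = base frame: x ahead of the robot, y to its left, z up, the work surface at z = 0. Lengths are in mm, angles in degrees, forces in N, time in s.
With the tool pointing down it reaches from about 300 to 850 mm from the base axis. Payload 4.2 kg.
Tool frame: the origin (TCP) lies midway between the tips of the shut fingers; the grasp point (between the pads) lies 19 mm behind it; y points along the fingers, z is the direction in which the jaws open and shut, and the axes are right-handed (so a half turn about y gives the same grasp; the last joint's range is limited). The gripper opens to 91 mm and grips with 3 to 60 N. Pads are 32 mm wide; open, the fingers measure 118 mm over their backs; the gripper's body (76 mm by 178 mm) begins 60 mm behind the grasp point.
Start: joints at [64.286, 18.312, 89.639, -0, 72.044, -1.146], TCP at [239.078, 522.958, 213.976] pointing down, gripper open.
Joint ranges: [-177.97, 177.97], [-48.28, 115.42], [12.27, 149.76], [-77.06, 257.06], [2.81, 150.46], [-146.56, 146.56]. Speed limits (degrees/s): [147.25, 147.25, 180, 180, 180, 180].

INTERFACE

Orientations are given as [roll, pitch, yaw] about the fixed x, y, z axes, in that order (R = Rz(yaw) Ry(pitch) Rx(roll)).
In Python, from workcell import env gives the robot as it stands.
- The arm moves only by the shell command python3 -m handwheel 'ROWS' [FORCE]. ROWS is JSON, a list of rows, each a list of 3 entries, a list of its own where there are three numbers: the opening, from 0 (shut) to 1 (fully open), then the shift along the tool's x, y, z in mm, then the turn, a rotation vector about the tool's x, y, z in degrees. A call has exactly 10 rows; each row shifts and turns the commanded pose from where the row before left it, along the tool's axes as they then stand; what a row does not reach is not made up. A row lasts 1/12 s, in which the tool goes at most 41.7 mm and 7.16 degrees, less where a joint would pass 70% of its speed; a pose out of reach is approached as far as the arm can. A call is refused whole if a number of a shift passes 41.7 or a number of a turn 7.16, either way. A call with a gripper value outside its range is refused whole. The fingers move at their own pace and stop on an object; FORCE is the grip in N (left out, the last holds). Time passes only in rows, so rows that do not move let the fingers close, or fill a call up. It gives the time, the measured TCP pose, the force and the opening at its end, in the units of the state.
- env.state(): the state, without advancing time (a new reading comes with each control period).
- env.grab_frame(name): name is "side" or "top" or "wrist"; returns the picture (384x512x3 uint8, red, green, blue); there is no depth.
- env.camera_info(name): a dict with "fx", "fy", "cx", "cy" (pixels), "camera_from_world" (4x4, takes a point from world to camera coordinates); the wrist camera has in their place "mount" (4x4, takes a point from camera to tool coordinates, whose origin is the TCP and whose axes are the tool frame's). Camera axes: x right, y down, z forward; pixel columns grow to the right and rows downward; lengths in mm; the calibration is good to about 2 mm. A picture is of the moment at which its call begins: read the wrist's pose just before it. camera_info takes no time and is no camera call.
- env.job_done(): hands the job in, once; it reports no verdict.
Trained networks look in the newest picture that a camera, given by its name, has taken for a name from the list of things; names that differ only in an ending like _2 or _b are one class to them, and where a whole thing is asked for, a point or a joint stands for the part that bears it (a point fixed in the world has none). Each returns a list of dicts, best first, with "p" (0 to 1); they miss things now and then, are a little off and sometimes report something else, mostly with a low value. They report only what shows in the picture. A call takes as long as a camera call. They do not tell look-alikes from the thing itself.
- env.masks_of(camera, label): "region" (384x512 bool, what is visible of it) and "location" ([column, row] in pixels, amid what is visible of it).
The state is a dict: "time_s": time; "qpos": joint angles; "qvel": joint speeds; "effort": joint torques, N m; "ee_pos": TCP position; "ee_rot": TCP orientation; "force": force on the tool from outside, world axes, zero at the start; "torque": the same for the moment, N m; "gripper_width": finger opening in mm.
Only numpy, scipy, OpenCV 4.12 (cv2) and the standard library are available. Lean on these libraries where they do the work, as an engineer would, in place of code of your own. Each camera call takes 0.05 s, during which the arm holds its last target.

TASK

Tidy the bench: put the small anvil, the sharpening stone, the round tin and the small round rivet block each on the leather tile whose dark silhouette has its shape and size. Each tool must stand upright on its tile, centred on the silhouette and lined up with it, the anvil's horn over the silhouette's horn. Leave the hammer and the jar where they are.

Things in the scene. Friction and masses are not known exactly. Their poses are not given: they have to be found in the camera images.
- anvil: Small steel bench anvil, about 0.6 kg, 50 mm high. Origin: centre of the underside of its foot; z up, x towards its one tapering horn, y across. Foot 50 (x) x 44 (y) mm, 12 mm high; waist 34 x 22 mm; top block 28 mm wide (y), from x -40 to +34 mm and from 32 to 50 mm above the underside; the horn runs on from there to its point at x +70 mm. Grip it across the top block, above the foot.
- stone: Two-layer grey sharpening stone, a bar 100 (x) x 36 (y) x 26 (z) mm, about 0.25 kg. Origin: centre of its underside, z up.
- tin: Closed round metal tin, 60 mm in diameter (61 at its lid), 30 mm high, about 0.15 kg. Origin: centre of its underside, z up.
- rivet_block: Small solid round block of dark steel for setting rivets, 40 mm in diameter, 30 mm high, with a dark dimple mark on top, about 0.28 kg. Origin: centre of its underside, z up.
- tile_anvil: Fixed tan leather tile 134 x 70 mm, 5 mm thick, all four tiles equal but for the dark silhouette on top; origin: centre of its underside (top face 5 mm above), x along its 134 mm side, z up. Silhouette: the anvil seen from above, 4 mm larger all round, horn pointing to +x; the foot's centre belongs 15 mm from the tile's centre, at tile x = -15 mm, y = 0, with the anvil's x along the tile's x.
- tile_stone: Fixed tan leather tile 134 x 70 mm, 5 mm thick, all four tiles equal but for the dark silhouette on top; origin: centre of its underside (top face 5 mm above), x along its 134 mm side, z up. Silhouette: oblong 108 x 44 mm, long side along x, centred: for the stone, either way round.
- tile_tin: Fixed tan leather tile 134 x 70 mm, 5 mm thick, all four tiles equal but for the dark silhouette on top; origin: centre of its underside (top face 5 mm above), x along its 134 mm side, z up. Silhouette: the larger disc, 68 mm in diameter, centred: for the tin.
- tile_rivet_block: Fixed tan leather tile 134 x 70 mm, 5 mm thick, all four tiles equal but for the dark silhouette on top; origin: centre of its underside (top face 5 mm above), x along its 134 mm side, z up. Silhouette: the smaller disc, 48 mm in diameter, centred: for the rivet block.
- hammer: Bystander: hammer, 260 mm long, lying loose at the left of the work (from the robot) under 50 mm high. Origin under the tool; x along the handle towards the head. Leave it alone.
- jar: Bystander: loose amber jar with a brass lid, 64 mm in diameter, 85 mm high, standing to the robot's right. Origin: centre of its underside. Leave it alone.
Not all that is in view belongs to the job. Several things look just like the anvil: the one meant starts nearest to the robot's base.

How it is judged:
By the outcome, as a careful person would: the job done as asked, in the order asked, and still so for the second after the job is handed in, with the robot touching nothing.
It also fails if it takes over 118 s, if anything falls off the work surface, if the arm or the gripper's body presses on something with over 40 N, if the wrist force passes 120 N, or if a joint passes its speed limit or range.

## Working session

There is one attempt and no reset: what is moved stays moved. The work goes in short steps, Python scripts to look and compute and a shell command to move; the robot and the scene stay as the last step left them, time stands still between calls to the robot, and variables do not carry over. Pictures are saved under pics/ and viewed, and the job is handed in when it is done.

```bash
mkdir -p pics; ls; python3 - <<'E'
from workcell import env
import cv2
print(env.state())
for n in ("top","side","wrist"):
    im=env.grab_frame(n); cv2.imwrite(f"pics/{n}0.png",cv2.cvtColor(im,cv2.COLOR_RGB2BGR))
    print(n,env.camera_info(n))
E
```

```text
pics
{'time_s': 0.0, 'qpos': array([ 6.42846749e+01,  1.83511670e+01,  8.97078689e+01, -7.01535237e-05,
        7.20443858e+01, -1.14853250e+00]), 'qvel': array([-0.00655146,  0.04362325,  0.04769495, -0.04510317, -0.06157566,
       -0.01889607]), 'effort': array([-1.15172479e-03, -4.12465811e+01, -2.31968790e+01,  7.25232367e-02,
        4.57780052e-02, -1.56904466e-04]), 'ee_pos': array([238.85511009, 522.46762853, 213.11513545]), 'ee_rot': array([-9.01034023e+01,  2.00633399e-03, -2.45667727e+01]), 'force': array([0.11005047, 0.46942582, 0.37276949]), 'torque': array([ 0.00113812, -0.02963568, -0.01036512]), 'gripper_width': 91.09856278666206}
top {'fx': 449.2749329573471, 'fy': 449.2749329573471, 'cx': 253.23539435918332, 'cy': 184.92724150163005, 'camera_from_world': array([[ 5.98402662e-02, -9.98207858e-01, -4.62551195e-04,
        -1.43366559e+01],
       [-9.70661332e-01, -5.80807941e-02, -2.33330665e-01,
         5.80538506e+02],
       [ 2.32885638e-01,  1.44115496e-02, -9.72397340e-01,
         1.71044598e+03],
       [ 0.00000000e+00,  0.00000000e+00,  0.00000000e+00,
  
[... 257 characters left out ...]
021e-01, -7.39634255e-01, -6.47986612e-01,
         1.38530489e+02],
       [ 1.56289191e-01,  6.28857645e-01, -7.61650675e-01,
         1.19797035e+03],
       [ 0.00000000e+00,  0.00000000e+00,  0.00000000e+00,
         1.00000000e+00]])}
wrist {'fx': 275.3366719092754, 'fy': 275.3366719092754, 'cx': 253.43506101826307, 'cy': 196.20984414209155, 'mount': array([[ 1.66482806e-03,  9.61082630e-01,  2.76256051e-01,
        -7.93932638e+01],
       [-5.22380253e-04, -2.76255560e-01,  9.61084072e-01,
        -1.70102948e+02],
       [ 9.99998478e-01, -1.74435043e-03,  4.21325802e-05,
        -2.44356278e-01],
       [ 0.00000000e+00,  0.00000000e+00,  0.00000000e+00,
         1.00000000e+00]])}
```

View pics/top0.png

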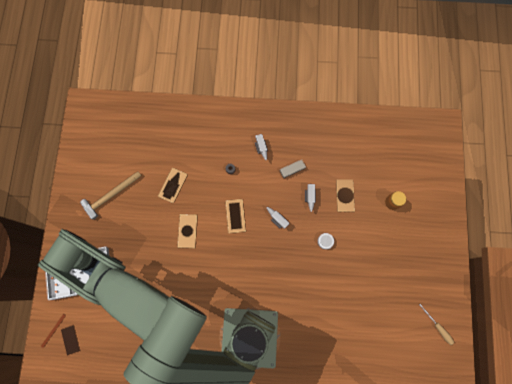

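View pics/side0.png

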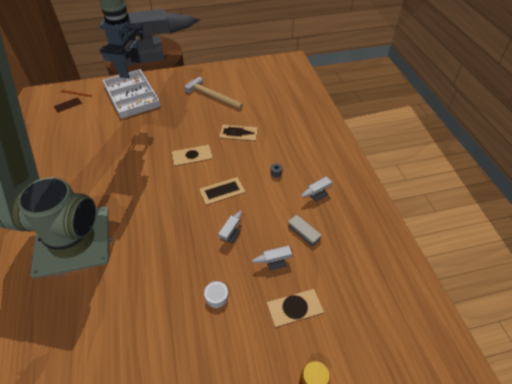

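View pics/wrist0.png

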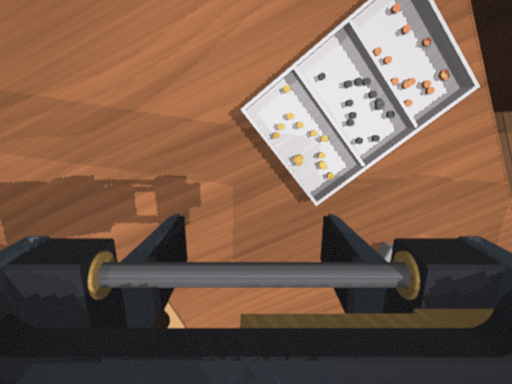

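Three anvils in the top picture: (262,147), (311,197) and (278,217). The base is at about (250,340), so the one at (278,217) should be nearest. I'll check this in world coordinates and in a crop.

```bash
cat > h.py <<'E'
from workcell import env
import numpy as np, cv2
from scipy.spatial.transform import Rotation as R
def tool_T(s=None):
    s=s or env.state(); T=np.eye(4)
    T[:3,:3]=R.from_euler('xyz',s['ee_rot'],degrees=True).as_matrix(); T[:3,3]=s['ee_pos']; return T
def cam(name,T=None):
    ci=env.camera_info(name)
    K=np.array([[ci['fx'],0,ci['cx']],[0,ci['fy'],ci['cy']],[0,0,1]])
    if name=='wrist':
        M=np.linalg.inv((T if T is not None else tool_T())@ci['mount'])
    else: M=ci['camera_from_world']
    return K,np.array(M)
def proj(C,P):
    K,M=C; P=np.atleast_2d(P); p=(M[:3,:3]@P.T+M[:3,3:]); q=K@p; return (q[:2]/q[2]).T
def back(C,uv,z):
    K,M=C; uv=np.atleast_2d(uv); d=np.linalg.inv(K)@np.c_[uv,np.ones(len(uv))].T
    Rw=M[:3,:3].T; o=-Rw@M[:3,3]; d=Rw@d
    t=(z-o[2])/d[2]; return (o[:,None]+d*t).T
def save(name,im): cv2.imwrite(f"pics/{name}.png",cv2.cvtColor(im,cv2.COLOR_RGB2BGR))
LAB=dict(anvil=25,stone=13,tin=15,rivet_block=15,tile_anvil=5,tile_stone=5,tile_tin=5,tile_rivet_block=5,hammer=20,jar=42)
E
python3 - <<'E'
from h import *
im=env.grab_frame('top'); C=cam('top')
save('crop1',cv2.resize(im[130:250,150:360],None,fx=3.8,fy=3.8,interpolation=cv2.INTER_CUBIC))
for l,z in LAB.items():
    for d in env.masks_of('top',l):
        if d['p']<.2: continue
        m=d['region'].astype(np.uint8); ys,xs=np.nonzero(m)
        w=back(C,np.c_[xs,ys],z)[:,:2]
        r=cv2.minAreaRect(w.astype(np.float32))
        print(l,round(d['p'],2),np.round(d['location']),'mean',w.mean(0).round(),'rect',[np.round(v) for v in r],round(np.hypot(*w.mean(0))))
E
```

```text
anvil 0.74 [277. 217.] mean [462. -85.] rect [array([466., -78.]), array([107.,  43.]), np.float64(48.0)] 470
anvil 0.63 [310. 196.] mean [ 563. -212.] rect [array([ 561., -210.]), array([95., 40.]), np.float64(2.0)] 601
anvil 0.53 [262. 148.] mean [763.  -1.] rect [array([758.,  -2.]), array([110.,  44.]), np.float64(21.0)] 763
stone 0.67 [294. 167.] mean [ 673. -136.] rect [array([ 673., -136.]), array([ 47., 103.]), np.float64(31.0)] 687
tin 0.51 [330. 239.] mean [ 386. -278.] rect [array([ 386., -278.]), array([58., 60.]), np.float64(47.0)] 476
tile_anvil 0.7 [175. 179.] mean [578. 353.] rect [array([577., 352.]), array([ 70., 132.]), np.float64(70.0)] 677
tile_stone 0.62 [234. 215.] mean [465.  86.] rect [array([466.,  86.]), array([134.,  70.]), np.float64(10.0)] 473
tile_tin 0.57 [345. 196.] mean [ 578. -357.] rect [array([ 579., -359.]), array([131.,  73.]), np.float64(1.0)] 679
tile_rivet_block 0.65 [188. 227.] mean [393. 274.] rect [array([393., 275.]), array([133.,  70.]), np.float64(2.0)] 480
hammer 0.59 [105. 199.] mean [511. 609.] rect [array([540., 602.]), array([ 94., 263.]), np.float64(49.0)] 794
hammer 0.47 [231. 218.] mean [459.  85.] rect [array([461.,  84.]), array([121.,  66.]), np.float64(7.0)] 467
jar 0.57 [396. 200.] mean [ 560. -548.] rect [array([ 561., -547.]), array([63., 86.]), np.float64(47.0)] 784
jar 0.25 [292. 169.] mean [ 664. -133.] rect [array([ 664., -133.]), array([ 42., 103.]), np.float64(28.0)] 677
jar 0.24 [234. 218.] mean [457.  86.] rect [array([459.,  85.]), array([130.,  68.]), np.float64(10.0)] 465
```

View pics/crop1.png

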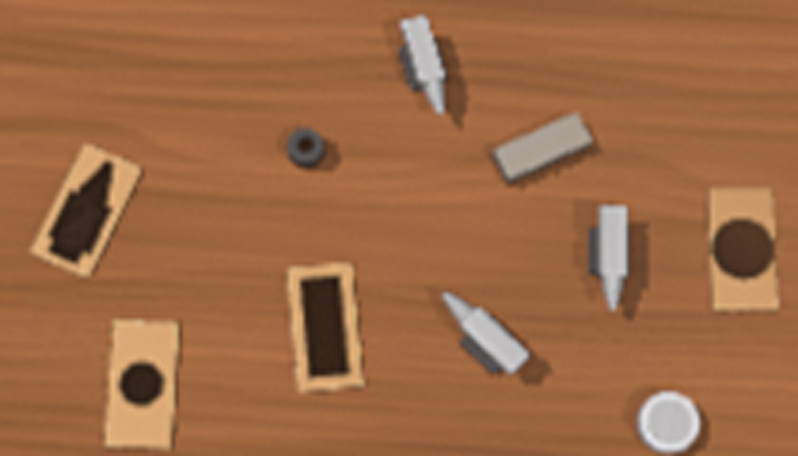

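The anvil at (277,217) is 470 mm from the base axis; the other two are at 601 and 763 mm. The crop shows it at about (490,335), horn up-left, so that is the one meant. Next I'll write a planner (one repeated row gives a constant arc) and a model-fit helper.

```bash
cat >> h.py <<'E'
def pose():
    T=tool_T(); return T[:3,3],np.degrees(np.arctan2(T[1,0],T[0,0])),T
def plan(x,y,z,yaw,n):
    """constant row repeated n times reaching target; prints it and path radii"""
    p,y0,T=pose(); dyaw=(yaw-y0); 
    th=np.radians(y0); a=np.radians(dyaw/n)
    S=sum(np.exp(1j*(th+k*a)) for k in range(n))
    d=complex(x-p[0],y-p[1])/S
    # tool x = heading, tool z = heading+90 (y down)
    q=complex(p[0],p[1]); rad=[]
    for k in range(n): q+=d*np.exp(1j*(th+k*a)); rad.append(abs(q))
    # tool z axis in world
    s=1 if (T[0,2]*-np.sin(th)+T[1,2]*np.cos(th))>0 else -1
    print(f"n={n} row shift x={d.real:.2f} y={-(z-p[2])/n:.2f} z={s*d.imag:.2f} turn y={-dyaw/n:.3f}  radii {min(rad):.0f}..{max(rad):.0f} from",p.round(1),round(y0,2))
def box(x0,x1,y0,y1,z0,z1): return np.array([[x,y,z] for x in(x0,x1) for y in(y0,y1) for z in(z0,z1)],float)
def cyl(r,h):
    t=np.linspace(0,2*np.pi,48,endpoint=False); return np.vstack([np.c_[r*np.cos(t),r*np.sin(t),0*t+z] for z in(0,h)])
tile=[box(-67,67,-35,35,0,5)]
t=np.linspace(0,2*np.pi,16)
MOD=dict(anvil=[box(-25,25,-22,22,0,12),box(-17,17,-11,11,12,32),box(-40,34,-14,14,32,50),
   np.vstack([np.c_[0*t+34,12*np.cos(t),41+8*np.sin(t)],[[70,1,46],[70,-1,46]]])],
  stone=[box(-50,50,-18,18,0,26)],tin=[cyl(30.3,30)],rivet_block=[cyl(20,30)],
  tile_anvil=tile,tile_stone=tile,tile_tin=tile,tile_rivet_block=tile)
def render(C,name,x,y,yaw,z=0,ss=4):
    m=np.zeros((384*ss,512*ss),np.uint8); c,s=np.cos(np.radians(yaw)),np.sin(np.radians(yaw))
    for P in MOD[name]:
        W=np.c_[x+c*P[:,0]-s*P[:,1],y+s*P[:,0]+c*P[:,1],P[:,2]+z]
        uv=(proj(C,W)+.5)*ss-.5
        cv2.fillConvexPoly(m,cv2.convexHull(uv.astype(np.float32)).round().astype(np.int32),255)
    return cv2.resize(m,(512,384),interpolation=cv2.INTER_AREA)/255.
def fit(C,name,mask,x0,z=0,valid=None):
    from scipy.optimize import minimize
    mk=cv2.GaussianBlur(mask.astype(np.float32),(0,0),1.)
    rnd=name in('tin','rivet_block')
    v=np.ones_like(mk) if valid is None else valid
    def f(q):
        r=cv2.GaussianBlur(render(C,name,q[0],q[1],0 if rnd else q[2],z).astype(np.float32),(0,0),1.)
        return float((np.abs(r-mk)**2*v).sum())/max(mk.sum(),1)
    q0=np.array(x0[:2] if rnd else x0,float)
    best=None
    sim=np.vstack([q0]+[q0+d for d in (np.diag([12,12,12.])[:len(q0),:len(q0)])])
    r=minimize(f,q0,method='Nelder-Mead',options=dict(initial_simplex=sim,xatol=.05,fatol=1e-5,maxiter=300))
    sim=np.vstack([r.x]+[r.x+d for d in (np.diag([4,4,4.])[:len(q0),:len(q0)])])
    r=minimize(f,r.x,method='Nelder-Mead',options=dict(initial_simplex=sim,xatol=.05,fatol=1e-5,maxiter=300))
    return r.x,r.fun
def overlay(im,C,name,q,z=0):
    m=(render(C,name,q[0],q[1],q[2] if len(q)>2 else 0,z)>.5).astype(np.uint8)
    cs,_=cv2.findContours(m,cv2.RETR_EXTERNAL,cv2.CHAIN_APPROX_NONE); o=im.copy()
    cv2.drawContours(o,cs,-1,(0,255,0),1); return o
E
python3 - <<'E'
from h import *
init=dict(anvil=(466,-78,48),stone=(673,-136,-59),tin=(386,-278,0),tile_anvil=(577,352,-20),tile_stone=(466,86,10),tile_tin=(579,-359,1),tile_rivet_block=(393,275,2))
for cn in('top','side'):
    im=env.grab_frame(cn); C=cam(cn); o=im
    for l,q0 in init.items():
        ds=[d for d in env.masks_of(cn,l) if d['p']>.3]
        if not ds: print(cn,l,'none');continue
        d=min(ds,key=lambda d:np.hypot(*(back(C,d['location'],LAB[l]-0)[0,:2]-q0[:2])))
        q,e=fit(C,l,d['region'],q0); print(cn,l,q.round(1),round(e,3)); o=overlay(o,C,l,q)
    save('fit_'+cn,o)
plan(466,-78,230,-132,20)
E
```

```text
top anvil [457.5 -90.4  49. ] 0.05
top stone [ 675.6 -137.4  -62.1] 0.028
top tin [ 385.2 -280.4] 0.024
top tile_anvil [578.  353.1 -20.2] 0.003
top tile_stone [467.2  86.5   9. ] 0.006
top tile_tin [ 578.8 -356.2    3.6] 0.004
top tile_rivet_block [395.  274.7   2. ] 0.009
side anvil [454.4 -92.9  50.2] 0.019
side stone [ 670.5 -137.6  -62. ] 0.004
side tin [ 381.4 -278.5] 0.032
side tile_anvil [575.  349.  -19.9] 0.007
side tile_stone [464.   84.1   9.8] 0.004
side tile_tin [ 574.2 -357.3    3.6] 0.002
side tile_rivet_block [391.4 272.4   2.4] 0.005
n=20 row shift x=37.12 y=-0.80 z=4.09 turn y=5.371  radii 472..590 from [239.1 523.  214. ] -24.57
```

```bash
python3 - <<'E'
from h import *
plan(456,-91,200,-130.5,20)
E
```

```text
n=20 row shift x=37.58 y=0.70 z=2.85 turn y=5.296  radii 465..585 from [239.1 523.  214. ] -24.57
```

View pics/fit_top.png

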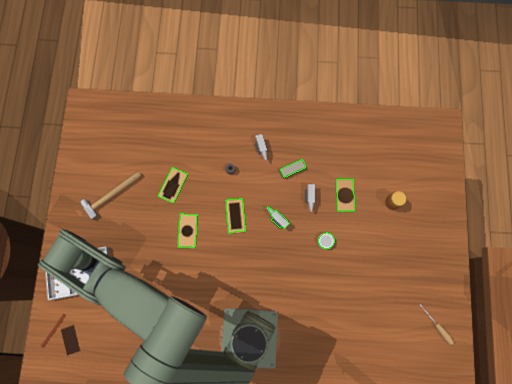

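The overlays hug all the items: anvil (278,217), stone (293,169), tin (326,241) and the tiles. Moving over the anvil.

```bash
python3 -m handwheel '[[1,[37.6,0.7,2.9],[0,5.3,0]],[1,[37.6,0.7,2.9],[0,5.3,0]],[1,[37.6,0.7,2.9],[0,5.3,0]],[1,[37.6,0.7,2.9],[0,5.3,0]],[1,[37.6,0.7,2.9],[0,5.3,0]],[1,[37.6,0.7,2.9],[0,5.3,0]],[1,[37.6,0.7,2.9],[0,5.3,0]],[1,[37.6,0.7,2.9],[0,5.3,0]],[1,[37.6,0.7,2.9],[0,5.3,0]],[1,[37.6,0.7,2.9],[0,5.3,0]]]' 30
python3 -m handwheel '[[1,[37.6,0.7,2.9],[0,5.3,0]],[1,[37.6,0.7,2.9],[0,5.3,0]],[1,[37.6,0.7,2.9],[0,5.3,0]],[1,[37.6,0.7,2.9],[0,5.3,0]],[1,[37.6,0.7,2.9],[0,5.3,0]],[1,[37.6,0.7,2.9],[0,5.3,0]],[1,[37.6,0.7,2.9],[0,5.3,0]],[1,[37.6,0.7,2.9],[0,5.3,0]],[1,[37.6,0.7,2.9],[0,5.3,0]],[1,[37.6,0.7,2.9],[0,5.3,0]]]'
cat > look.py <<'E'
import sys
from h import *
def look(tag,items):
    env.grab_frame('wrist')  # settle 0.05 s
    p,y,T=pose(); im=env.grab_frame('wrist'); C=cam('wrist',T); o=im; print('tcp',p.round(1),round(y,2),'q6',env.state()['qpos'][5].round(1))
    for l,q0,z in items:
        for d in env.masks_of('wrist',l)[:4]:
            w=back(C,d['location'],z+LAB[l]*.6)[0,:2]
            if np.hypot(*(w-q0[:2]))>50: continue
            q,e=fit(C,l,d['region'],q0,z); print(l,'p',round(d['p'],2),q.round(1),round(e,3)); o=overlay(o,C,l,q,z); break
        else: print(l,'not found')
    save(tag,o); 
E
python3 - <<'E'
from look import *
look('w1',[('anvil',(456,-91,49.5),0)])
E
```

```text
time_s: 2.33
ee_pos: [502.1, 268.6, 206.8]
ee_rot: [-90.0, 0.0, -77.8]
force: [1.1, -0.1, 0.1]
gripper_width: 90.9
time_s: 3.17
ee_pos: [456.1, -92.9, 200.0]
ee_rot: [-89.9, 0.0, -130.8]
force: [0.2, 0.1, 0.3]
gripper_width: 91.4
tcp [451.8 -97.4 199.7] -131.18 q6 27.9
anvil p 0.63 [454.2 -89.6  49.3] 0.013
```

View pics/w1.png

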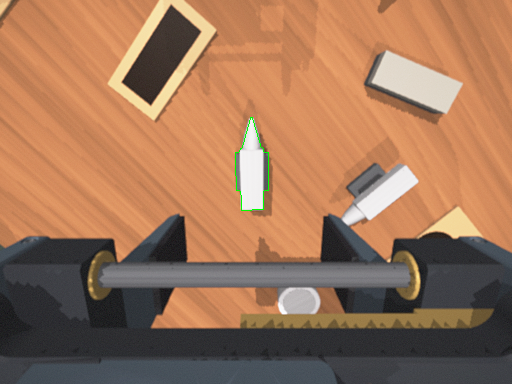

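The anvil sits at (252,170) between the fingers with a tight overlay. Closer still before gripping.

```bash
python3 - <<'E'
from h import *
plan(454.2,-89.6,95,-130.7,8)
E
```

```text
n=8 row shift x=-0.20 y=13.14 z=-0.38 turn y=-0.012  radii 463..465 from [455.5 -92.8 200.2] -130.79
```

```bash
python3 -m handwheel '[[1,[-0.2,13.1,-0.4],[0,0,0]],[1,[-0.2,13.1,-0.4],[0,0,0]],[1,[-0.2,13.1,-0.4],[0,0,0]],[1,[-0.2,13.1,-0.4],[0,0,0]],[1,[-0.2,13.1,-0.4],[0,0,0]],[1,[-0.2,13.1,-0.4],[0,0,0]],[1,[-0.2,13.1,-0.4],[0,0,0]],[1,[-0.2,13.1,-0.4],[0,0,0]],[1,[0,0,0],[0,0,0]],[1,[0,0,0],[0,0,0]]]'
python3 - <<'E'
from look import *
look('w2',[('anvil',(454,-90,49.5),0)])
E
```

```text
time_s: 4.15
ee_pos: [455.4, -86.8, 94.9]
ee_rot: [-90.1, -0.0, -130.5]
force: [-0.4, 1.1, 0.7]
gripper_width: 91.2
tcp [455.9 -87.1  95.5] -130.48 q6 28.2
anvil p 0.74 [454.1 -89.2  49.1] 0.018
```

View pics/w2.png

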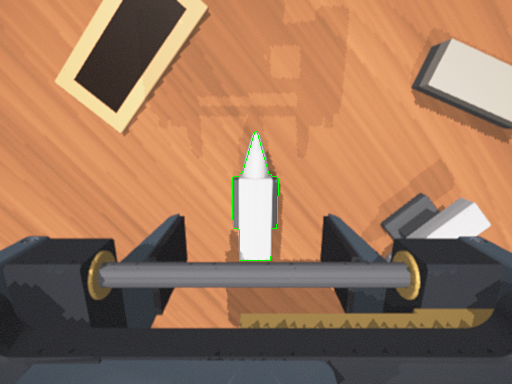

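```bash
python3 -m handwheel '[[1,[0,12.2,0],[0,0,0]],[1,[0,12.2,0],[0,0,0]],[1,[0,12.2,0],[0,0,0]],[1,[0,12.2,0],[0,0,0]],[1,[0,12.2,0],[0,0.3,0]],[1,[0,12.2,0],[0,0,0]],[1,[0,0,0],[0,0,0]],[1,[0,0,0],[0,0,0]],[0,[0,0,0],[0,0,0]],[0,[0,0,0],[0,0,0]]]' 40
python3 -m handwheel '[[0,[0,0,0],[0,0,0]],[0,[0,0,0],[0,0,0]],[0,[0,0,0],[0,0,0]],[0,[0,0,0],[0,0,0]],[0,[0,-5,0],[0,0,0]],[0,[0,-15,0],[0,0,0]],[0,[0,-20,0],[0,0,0]],[0,[0,-20,0],[0,0,0]],[0,[0,-20,0],[0,0,0]],[0,[0,-10,0],[0,0,0]]]' 40
python3 - <<'E'
from look import *
look('w3',[])
a=np.radians(-20); print(576.5-15*np.cos(a),351-15*np.sin(a))
plan(560,358,125,-200,20)
E
```

```text
time_s: 5.13
ee_pos: [456.0, -88.0, 22.9]
ee_rot: [-89.9, 0.1, -130.9]
force: [0.2, -0.4, 0.4]
gripper_width: 80.8
time_s: 5.97
ee_pos: [456.2, -88.1, 114.5]
ee_rot: [-89.8, 0.1, -130.9]
force: [0.1, 0.4, -0.9]
gripper_width: 13.9
tcp [457.1 -88.3 115.6] -130.87 q6 28.5
562.4046106882114 356.13030214988504
n=20 row shift x=-11.94 y=-0.55 z=-21.22 turn y=3.457  radii 431..665 from [456.5 -88.1 114. ] -130.87
```

View pics/w3.png

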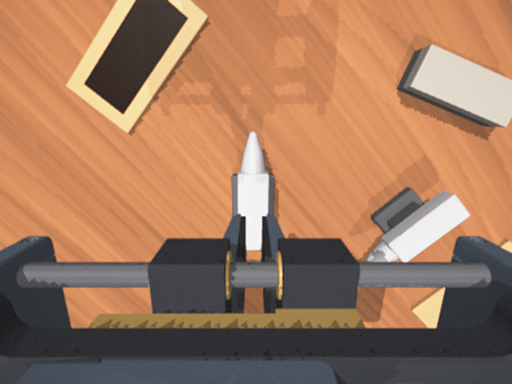

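The fingers were still closing when I lifted (about 80 mm/s) and the anvil stayed on the table. I'll recheck its pose and retry from a smaller opening.

```bash
python3 -m handwheel '[[0.55,[0,0,0],[0,0,0]],[0.55,[0,0,0],[0,0,0]],[0.55,[0,0,0],[0,0,0]],[0.55,[0,0,0],[0,0,0]],[0.55,[0,0,0],[0,0,0]],[0.55,[0,0,0],[0,0,0]],[0.55,[0,0,0],[0,0,0]],[0.55,[0,0,0],[0,0,0]],[0.55,[0,0,0],[0,0,0]],[0.55,[0,0,0],[0,0,0]]]' 40
python3 - <<'E'
from look import *
look('w4',[('anvil',(454,-89,49),0)])
plan(455.5,-87.5,22,-130.8,7)
E
```

```text
time_s: 6.9
ee_pos: [455.1, -87.8, 111.9]
ee_rot: [-90.0, 0.0, -130.9]
force: [-0.3, 0.1, 0.5]
gripper_width: 50.1
tcp [455.1 -87.8 111.9] -130.87 q6 28.5
anvil p 0.65 [454.3 -89.1  49.2] 0.017
n=7 row shift x=-0.08 y=12.85 z=0.02 turn y=-0.010  radii 464..464 from [455.1 -87.8 112. ] -130.87
```

View pics/w4.png

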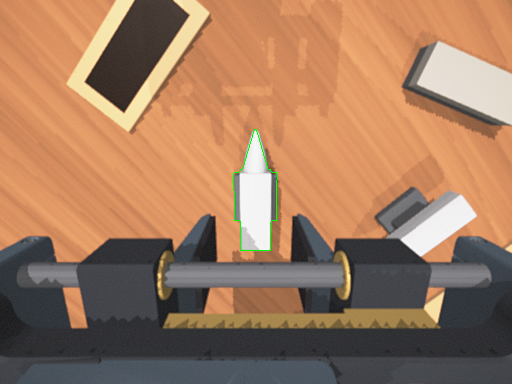

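The anvil hasn't moved, at (255,190) between the fingers with 11 mm clearance each side. Descending and closing.

```bash
python3 -m handwheel '[[0.55,[0,12.9,0],[0,0,0]],[0.55,[0,12.9,0],[0,0,0]],[0.55,[0,12.9,0],[0,0,0]],[0.55,[0,12.9,0],[0,0,0]],[0.55,[0,12.9,0],[0,0,0]],[0.55,[0,12.9,0],[0,0,0]],[0.55,[0,12.6,0],[0,0,0]],[0.55,[0,0,0],[0,0,0]],[0,[0,0,0],[0,0,0]],[0,[0,0,0],[0,0,0]]]' 40
python3 -m handwheel '[[0,[0,0,0],[0,0,0]],[0,[0,0,0],[0,0,0]],[0,[0,0,0],[0,0,0]],[0,[0,0,0],[0,0,0]],[0,[0,0,0],[0,0,0]],[0,[0,0,0],[0,0,0]],[0,[0,-15,0],[0,0,0]],[0,[0,-25,0],[0,0,0]],[0,[0,-25,0],[0,0,0]],[0,[0,-25,0],[0,0,0]]]' 40
python3 - <<'E'
from look import *
look('w5',[])
p,y,T=pose(); print(p,y)
a=np.radians(-20); print(576.5-15*np.cos(a),351-15*np.sin(a))
plan(560,358,125,-200,20)
E
```

```text
time_s: 7.88
ee_pos: [455.6, -87.9, 22.5]
ee_rot: [-90.0, 0.0, -130.9]
force: [0.7, -0.4, 0.9]
gripper_width: 39.7
time_s: 8.72
ee_pos: [452.9, -87.2, 111.4]
ee_rot: [-90.3, -0.1, -130.9]
force: [0.2, 0.0, -5.0]
gripper_width: 27.8
tcp [456.4 -87.9 116.2] -130.87 q6 28.5
[456.70753985 -88.02254802 114.25396009] -130.8690951776667
562.4046106882114 356.13030214988504
n=20 row shift x=-11.92 y=-0.54 z=-21.22 turn y=3.457  radii 431..665 from [456.7 -88.  114.3] -130.87
```

View pics/w5.png

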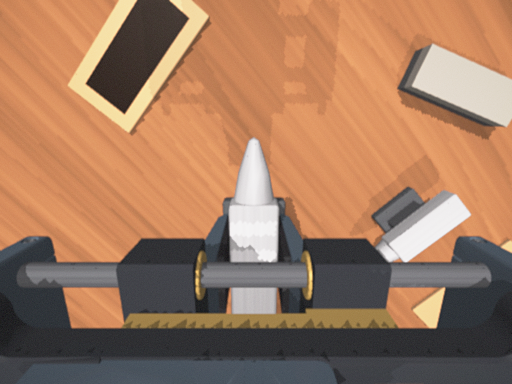

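Held firmly (width 27.8, Fz −5). I'll go to a viewing spot beside the anvil tile first.

```bash
python3 - <<'E'
from h import *
plan(483,225,135,-200,10)
E
```

```text
n=10 row shift x=-12.95 y=-2.07 z=-30.77 turn y=6.913  radii 422..533 from [456.7 -88.  114.3] -130.87
```

```bash
python3 -m handwheel '[[0,[-13,-2,-30.8],[0,6.9,0]],[0,[-13,-2,-30.8],[0,6.9,0]],[0,[-13,-2,-30.8],[0,6.9,0]],[0,[-13,-2,-30.8],[0,6.9,0]],[0,[-13,-2,-30.8],[0,6.9,0]],[0,[-13,-2,-30.8],[0,6.9,0]],[0,[-13,-2,-30.8],[0,6.9,0]],[0,[-13,-2,-30.8],[0,6.9,0]],[0,[-13,-2,-30.8],[0,6.9,0]],[0,[-13,-2,-30.8],[0,6.9,0]]]'
python3 - <<'E'
from look import *
[env.grab_frame('wrist') for _ in range(8)]
look('w6',[('tile_anvil',(576.5,351,-20),0)])
E
```

```text
time_s: 9.65
ee_pos: [472.8, 217.8, 128.5]
ee_rot: [-89.8, -0.3, 162.2]
force: [0.7, -0.9, -5.6]
gripper_width: 27.5
tcp [474.4 215.6 130.6] 162.47 q6 130.7
tile_anvil p 0.61 [574.2 352.6 -20.7] 0.007
```

View pics/w6.png

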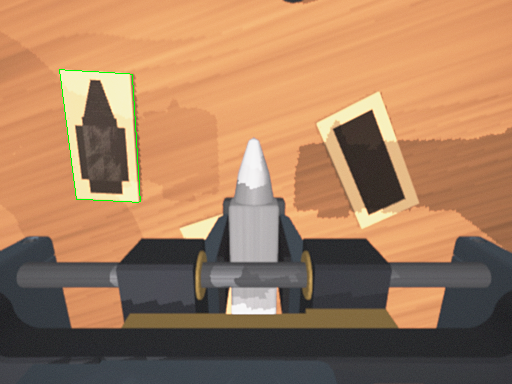

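The tile fits well at image (100,138), with the horn of the silhouette upward, the same way as the held anvil. Moving over it.

```bash
python3 - <<'E'
from h import *
plan(562.4,356.7,80,159.6,8)
E
```

```text
n=8 row shift x=-4.68 y=6.40 z=-20.18 turn y=0.359  radii 539..666 from [475.  215.9 131.2] 162.47
```

```bash
python3 -m handwheel '[[0,[-4.7,6.4,-20.2],[0,0.36,0]],[0,[-4.7,6.4,-20.2],[0,0.36,0]],[0,[-4.7,6.4,-20.2],[0,0.36,0]],[0,[-4.7,6.4,-20.2],[0,0.36,0]],[0,[-4.7,6.4,-20.2],[0,0.36,0]],[0,[-4.7,6.4,-20.2],[0,0.36,0]],[0,[-4.7,6.4,-20.2],[0,0.36,0]],[0,[-4.7,6.4,-20.2],[0,0.36,0]],[0,[0,0,0],[0,0,0]],[0,[0,0,0],[0,0,0]]]'
python3 - <<'E'
from look import *
[env.grab_frame('wrist') for _ in range(6)]
look('w7',[])
plan(562.4,356.7,30,159.6,6)
E
```

```text
time_s: 11.03
ee_pos: [562.8, 357.7, 79.1]
ee_rot: [-89.9, -0.1, 159.7]
force: [-0.0, -0.5, -6.0]
gripper_width: 27.9
tcp [562.7 357.1  80.6] 159.61 q6 141.8
n=6 row shift x=0.03 y=8.43 z=0.10 turn y=0.003  radii 666..666 from [562.8 357.2  80.6] 159.62
```

View pics/w7.png

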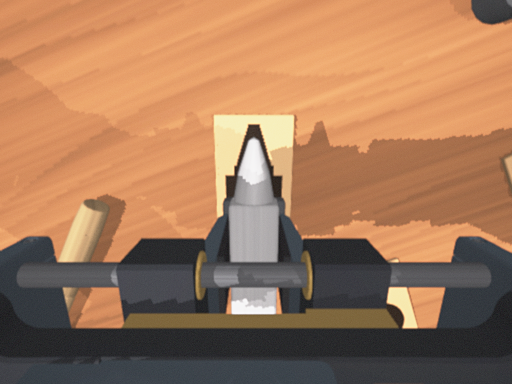

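```bash
python3 - <<'E'
from h import *
C=cam('wrist')
for q in [(575,352,-20.4),(574.2,352.6,-20.7)]:
    c,s=np.cos(np.radians(q[2])),np.sin(np.radians(q[2]))
    P=[[q[0]+c*x-s*y,q[1]+s*x+c*y,5] for x,y in [(67,35),(67,-35),(0,35),(0,-35),(59,0)]]
    print(proj(C,P).round(1).tolist())
im=cv2.imread('pics/w7.png'); cv2.imwrite('pics/w7c.png',cv2.resize(im[100:220,180:330],None,fx=5,fy=5,interpolation=cv2.INTER_NEAREST))
E
```

```text
[[213.2, 113.2], [295.2, 113.0], [216.3, 189.1], [292.2, 189.0], [254.2, 122.8]]
[[213.4, 114.1], [295.2, 114.4], [216.0, 189.9], [291.9, 190.2], [254.2, 123.9]]
```

View pics/w7c.png

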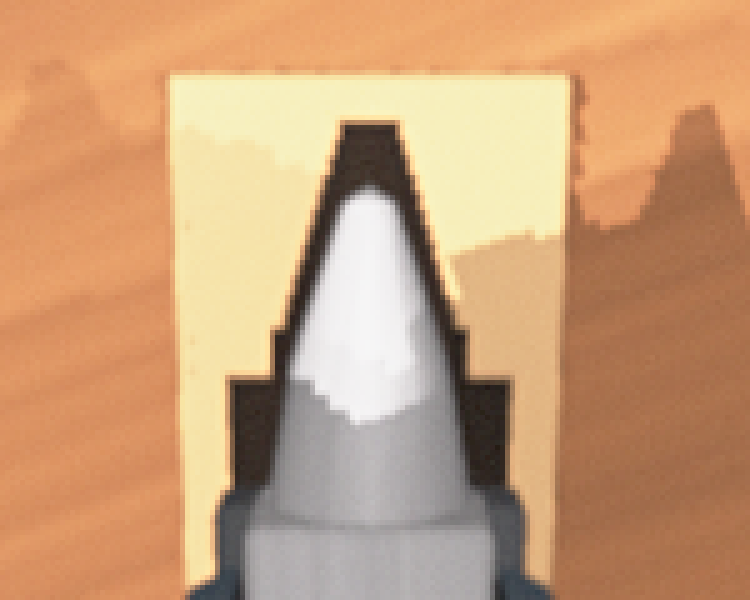

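Alignment is good (edges within about 1 px); about 1 mm correction towards tile −x, then lower.

```bash
python3 -m handwheel '[[0,[0.6,9,0],[0,0,0]],[0,[0.6,9,0],[0,0,0]],[0,[0,9,0],[0,0,0]],[0,[0,9,0],[0,0,0]],[0,[0,8,0],[0,0,0]],[0,[0,5,0],[0,0,0]],[0,[0,2.5,0],[0,0,0]],[0,[0,0,0],[0,0,0]],[0,[0,0,0],[0,0,0]],[0,[0,0,0],[0,0,0]]]'
python3 - <<'E'
from h import *
[env.grab_frame('wrist') for _ in range(4)]
print(pose()[0],pose()[1],env.state()['force'])
E
```

```text
time_s: 12.27
ee_pos: [562.2, 358.3, 28.9]
ee_rot: [-90.1, 0.0, 159.6]
force: [-0.1, 0.7, -5.4]
gripper_width: 27.6
[561.87109908 358.13501238  28.76027532] 159.6354351914287 [ 0.2061568   0.31271592 -5.41693542]
```

```bash
python3 -m handwheel '[[0,[0,0.8,0],[0,0,0]],[0,[0,0.7,0],[0,0,0]],[0,[0,0,0],[0,0,0]],[0,[0,0,0],[0,0,0]],[0.5,[0,0,0],[0,0,0]],[0.5,[0,0,0],[0,0,0]],[0.5,[0,0,0],[0,0,0]],[0.5,[0,0,0],[0,0,0]],[0.5,[0,-1,0],[0,0,0]],[0.5,[0,-5,0],[0,0,0]]]'
python3 -m handwheel '[[0.5,[0,-12,0],[0,0,0]],[0.5,[0,-15,0],[0,0,0]],[0.5,[0,-15,0],[0,0,0]],[0.5,[0,-20,0],[0,0,0]],[0.5,[0,-20,0],[0,0,0]],[0.5,[0,-20,0],[0,0,0]],[0.5,[0,-20,0],[0,0,0]],[0.5,[0,0,0],[0,0,0]],[0.5,[0,0,0],[0,0,0]],[0.5,[0,0,0],[0,0,0]]]'
python3 - <<'E'
from look import *
look('w8',[('anvil',(560,357,-20.4),5),('tile_anvil',(575,352,-20.4),0)])
im=cv2.imread('pics/w8.png'); cv2.imwrite('pics/w8c.png',cv2.resize(im[60:280,150:360],None,fx=2.7,fy=2.7,interpolation=cv2.INTER_CUBIC))
E
```

```text
time_s: 13.3
ee_pos: [561.3, 357.8, 32.5]
ee_rot: [-89.9, -0.1, 159.6]
force: [0.2, -0.6, -0.5]
gripper_width: 45.2
time_s: 14.13
ee_pos: [561.3, 357.8, 154.7]
ee_rot: [-90.0, -0.0, 159.6]
force: [-0.3, 0.8, -1.3]
gripper_width: 45.4
tcp [561.  357.6 154.1] 159.63 q6 141.9
anvil p 0.62 [559.5 359.  -20.3] 0.017
tile_anvil p 0.87 [574.5 353.  -20.9] 0.707
```

View pics/w8c.png

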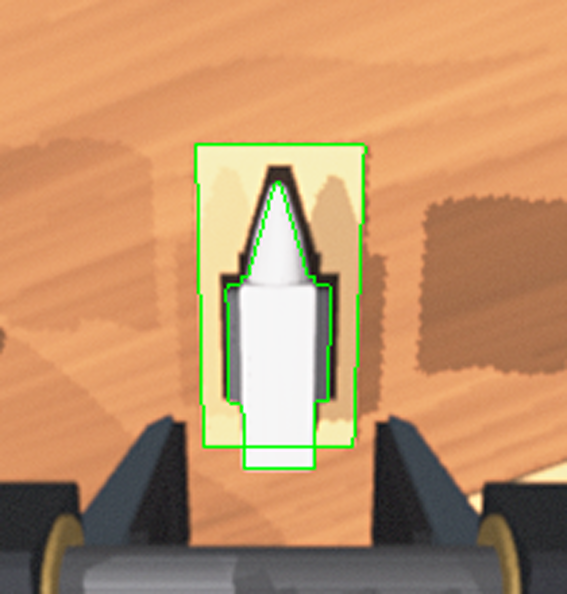

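The anvil stands centred: margins are symmetric, offset about 1 mm, yaw within 0.5°. Next the stone.

```bash
python3 - <<'E'
from h import *
p=pose()
plan(673,-137.5,170,159.6+138.4,20)
E
```

```text
n=20 row shift x=17.67 y=-0.81 z=27.60 turn y=-6.918  radii 452..687 from [561.2 357.7 153.8] 159.63
```

```bash
python3 -m handwheel '[[0.6,[17.7,-0.8,27.6],[0,-6.9,0]],[0.6,[17.7,-0.8,27.6],[0,-6.9,0]],[0.6,[17.7,-0.8,27.6],[0,-6.9,0]],[0.6,[17.7,-0.8,27.6],[0,-6.9,0]],[0.6,[17.7,-0.8,27.6],[0,-6.9,0]],[0.6,[17.7,-0.8,27.6],[0,-6.9,0]],[0.6,[17.7,-0.8,27.6],[0,-6.9,0]],[0.6,[17.7,-0.8,27.6],[0,-6.9,0]],[0.6,[17.7,-0.8,27.6],[0,-6.9,0]],[0.6,[17.7,-0.8,27.6],[0,-6.9,0]]]'
python3 - <<'E'
from h import *
plan(673,-137.5,170,-62,10)
E
```

```text
time_s: 15.17
ee_pos: [444.4, 73.6, 162.7]
ee_rot: [-90.1, -0.1, -131.7]
force: [0.5, 0.6, 0.1]
gripper_width: 55.0
n=10 row shift x=17.74 y=-0.73 z=27.95 turn y=-6.969  radii 455..687 from [444.4  73.6 162.7] -131.69
```

```bash
python3 -m handwheel '[[0.6,[17.7,-0.8,27.8],[0,-6.9,0]],[0.6,[17.7,-0.8,27.8],[0,-6.9,0]],[0.6,[17.7,-0.8,27.8],[0,-6.9,0]],[0.6,[17.7,-0.8,27.8],[0,-6.9,0]],[0.6,[17.7,-0.8,27.8],[0,-6.9,0]],[0.6,[17.7,-0.8,27.8],[0,-6.9,0]],[0.6,[17.7,-0.8,27.8],[0,-6.9,0]],[0.6,[17.7,-0.8,27.8],[0,-6.9,0]],[0.6,[17.7,-0.8,27.8],[0,-6.9,0]],[0.6,[17.7,-0.8,27.8],[0,-6.9,0]]]'
python3 - <<'E'
from look import *
[env.grab_frame('wrist') for _ in range(8)]
look('w9',[('stone',(673,-137.5,-62),0)])
E
```

```text
time_s: 16.0
ee_pos: [669.5, -139.6, 170.0]
ee_rot: [-90.1, 0.0, -63.3]
force: [0.3, 0.3, 0.5]
gripper_width: 54.5
tcp [ 667.8 -137.5  171.4] -63.54 q6 -39.1
stone p 0.58 [ 670.  -135.5  -61.3] 0.009
```

View pics/w9.png

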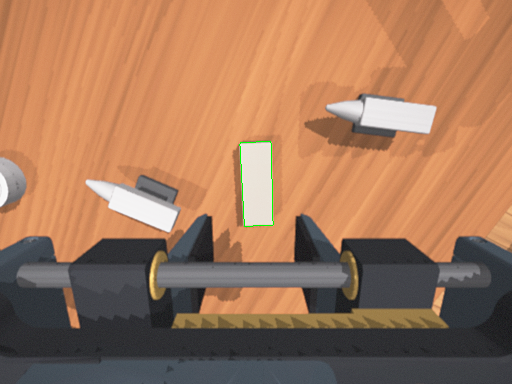

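Stone at (257,183), tight overlay. The nearby anvil at (140,205) is well clear of the fingers. Approaching.

```bash
python3 - <<'E'
from h import *
plan(670.2,-135.7,75,-61.7,8)
E
```

```text
n=8 row shift x=-0.10 y=12.07 z=0.33 turn y=-0.229  radii 682..684 from [ 668.2 -137.6  171.5] -63.53
```

```bash
python3 -m handwheel '[[0.6,[-0.1,12,0.3],[0,-0.23,0]],[0.6,[-0.1,12,0.3],[0,-0.23,0]],[0.6,[-0.1,12,0.3],[0,-0.23,0]],[0.6,[-0.1,12,0.3],[0,-0.23,0]],[0.6,[-0.1,12,0.3],[0,-0.23,0]],[0.6,[-0.1,12,0.3],[0,-0.23,0]],[0.6,[-0.1,12,0.3],[0,-0.23,0]],[0.6,[-0.1,12,0.3],[0,-0.23,0]],[0.6,[0,0,0],[0,0,0]],[0.6,[0,0,0],[0,0,0]]]'
python3 - <<'E'
from look import *
[env.grab_frame('wrist') for _ in range(6)]
look('w10',[('stone',(670,-135.5,-62),0)])
E
```

```text
time_s: 17.38
ee_pos: [670.1, -136.0, 73.8]
ee_rot: [-90.1, 0.1, -61.7]
force: [-1.0, 0.0, 1.0]
gripper_width: 54.8
tcp [ 670.9 -136.2   75.7] -61.69 q6 -40.8
stone p 0.91 [ 669.2 -134.   -61.6] 0.025
```

View pics/w10.png

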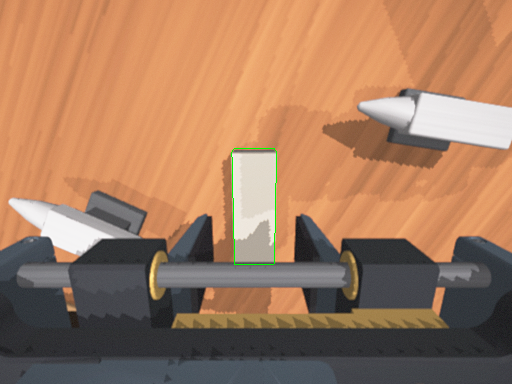

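```bash
python3 -m handwheel '[[0.6,[-0.5,14,0],[0,0,0]],[0.6,[-0.5,14,0],[0,0,0]],[0.6,[0,14,0],[0,0,0]],[0.6,[0,13,0],[0,0,0]],[0.6,[0,10,0],[0,0,0]],[0.6,[0,4,0],[0,0,0]],[0.6,[0,1,0],[0,0,0]],[0.6,[0,0,0],[0,0,0]],[0,[0,0,0],[0,0,0]],[0,[0,0,0],[0,0,0]]]' 40
python3 -m handwheel '[[0,[0,0,0],[0,0,0]],[0,[0,0,0],[0,0,0]],[0,[0,0,0],[0,0,0]],[0,[0,0,0],[0,0,0]],[0,[0,-10,0],[0,0,0]],[0,[0,-20,0],[0,0,0]],[0,[0,-25,0],[0,0,0]],[0,[0,-25,0],[0,0,0]],[0,[0,-25,0],[0,0,0]],[0,[0,0,0],[0,0,0]]]' 40
python3 - <<'E'
from look import *
[env.grab_frame('wrist') for _ in range(6)]
look('w11',[]); print(env.state()['gripper_width'],env.state()['force'])
# view spot: tile_stone (465.5,85.5,9.5): offset 150 along tile -y
a=np.radians(9.5); print(465.5-20*np.cos(a)+150*np.sin(a), 85.5-20*np.sin(a)-150*np.cos(a))
plan(470,-66,110,9.5,12)
E
```

```text
time_s: 18.67
ee_pos: [670.7, -135.4, 5.9]
ee_rot: [-89.9, -0.1, -61.7]
force: [-0.2, -0.5, 0.0]
gripper_width: 44.5
time_s: 19.5
ee_pos: [672.9, -135.9, 115.8]
ee_rot: [-89.6, -0.4, -61.7]
force: [0.4, -0.2, -0.5]
gripper_width: 35.6
tcp [ 669.  -135.   107.8] -61.69 q6 -40.7
35.663449757610785 [-0.44802732  0.4775131  -2.69274713]
470.53142884835705 -65.74379234779828
n=12 row shift x=-18.47 y=-0.15 z=-3.24 turn y=-5.933  radii 475..669 from [ 669.3 -135.1  108.2] -61.69
```

View pics/w11.png

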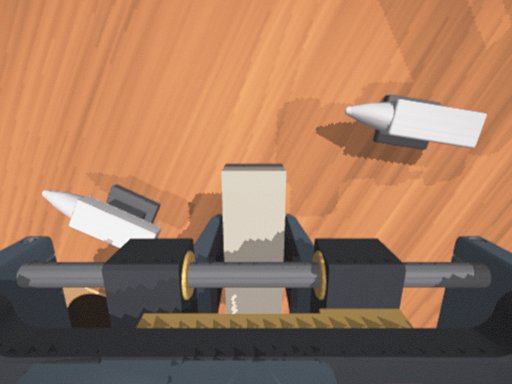

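```bash
python3 - <<'E'
from h import *
plan(505,-60,110,9.4,10)
E
```

```text
n=10 row shift x=-19.18 y=-0.18 z=-1.72 turn y=-7.109  radii 509..669 from [ 669.3 -135.1  108.2] -61.69
```

```bash
python3 -m handwheel '[[0,[-19.2,-0.2,-1.7],[0,-7.1,0]],[0,[-19.2,-0.2,-1.7],[0,-7.1,0]],[0,[-19.2,-0.2,-1.7],[0,-7.1,0]],[0,[-19.2,-0.2,-1.7],[0,-7.1,0]],[0,[-19.2,-0.2,-1.7],[0,-7.1,0]],[0,[-19.2,-0.2,-1.7],[0,-7.1,0]],[0,[-19.2,-0.2,-1.7],[0,-7.1,0]],[0,[-19.2,-0.2,-1.7],[0,-7.1,0]],[0,[-19.2,-0.2,-1.7],[0,-7.1,0]],[0,[-19.2,-0.2,-1.7],[0,-7.1,0]]]'
python3 - <<'E'
from look import *
[env.grab_frame('wrist') for _ in range(10)]
look('w12',[('tile_stone',(465.5,85.5,9.4),0)])
E
```

```text
time_s: 20.73
ee_pos: [504.5, -59.2, 111.4]
ee_rot: [-90.0, 0.1, 9.7]
force: [-0.2, -0.1, -2.5]
gripper_width: 35.9
tcp [506.3 -59.8 111.7] 9.3 q6 -107.3
tile_stone p 0.61 [462.9  87.    9.8] 0.009
```

View pics/w12.png

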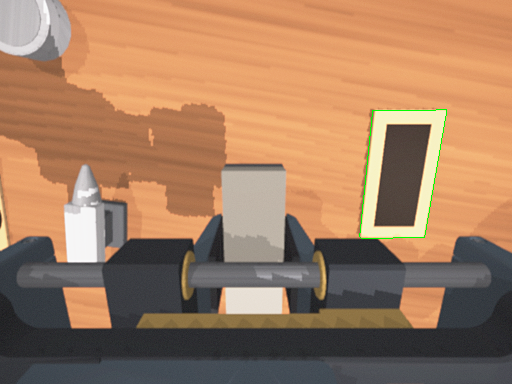

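```bash
python3 - <<'E'
from h import *
plan(463.8,86.5,70,9.6,8)
E
```

```text
n=8 row shift x=-2.22 y=5.22 z=18.90 turn y=-0.037  radii 472..503 from [506.1 -59.8 111.8] 9.3
```

```bash
python3 -m handwheel '[[0,[-2.2,5.2,18.9],[0,-0.04,0]],[0,[-2.2,5.2,18.9],[0,-0.04,0]],[0,[-2.2,5.2,18.9],[0,-0.04,0]],[0,[-2.2,5.2,18.9],[0,-0.04,0]],[0,[-2.2,5.2,18.9],[0,-0.04,0]],[0,[-2.2,5.2,18.9],[0,-0.04,0]],[0,[-2.2,5.2,18.9],[0,-0.04,0]],[0,[-2.2,5.2,18.9],[0,-0.04,0]],[0,[0,0,0],[0,0,0]],[0,[0,0,0],[0,0,0]]]'
python3 - <<'E'
from look import *
[env.grab_frame('wrist') for _ in range(8)]
look('w13',[])
C=cam('wrist')
for q in [(463.8,86.5,9.6),(462.9,87,9.8)]:
    c,s=np.cos(np.radians(q[2])),np.sin(np.radians(q[2]))
    P=[[q[0]+c*x-s*y,q[1]+s*x+c*y,5] for x,y in [(-67,-35),(-67,35),(0,-35),(0,35),(-54,-22),(-54,22)]]
    print(proj(C,P).round(1).tolist())
im=cv2.imread('pics/w13.png'); cv2.imwrite('pics/w13c.png',cv2.resize(im[90:240,180:330],None,fx=4,fy=4,interpolation=cv2.INTER_NEAREST))
E
```

```text
time_s: 22.22
ee_pos: [463.5, 87.1, 70.2]
ee_rot: [-90.0, 0.0, 9.7]
force: [0.9, 0.7, -2.1]
gripper_width: 35.7
tcp [463.8  86.1  70.5] 9.59 q6 -90.5
[[211.2, 132.5], [295.1, 132.3], [214.5, 208.6], [292.1, 208.5], [227.2, 148.2], [279.1, 148.1]]
[[211.6, 131.6], [295.6, 131.2], [215.2, 207.9], [292.9, 207.5], [227.7, 147.3], [279.7, 147.0]]
```

View pics/w13c.png

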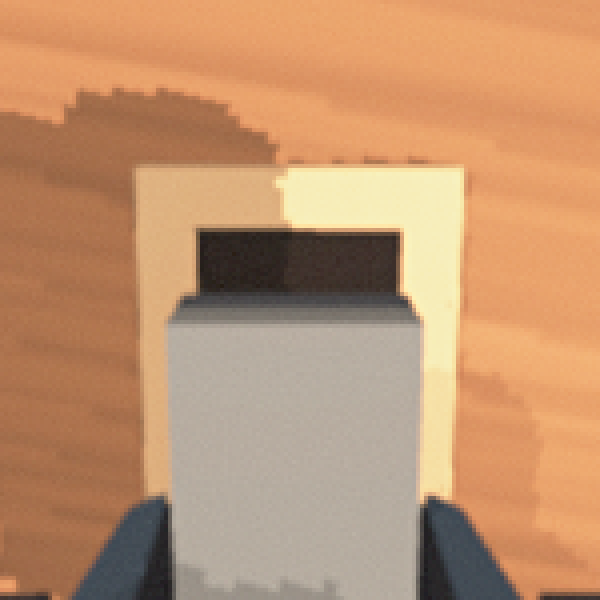

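Tile edges are at columns 213/296.5 and the stone is centred at 253.5, so shift +1 mm in tool z and −0.6 in x, then lower.

```bash
python3 -m handwheel '[[0,[-0.3,11,0.5],[0,0,0]],[0,[-0.3,11,0.5],[0,0,0]],[0,[0,11,0],[0,0,0]],[0,[0,11,0],[0,0,0]],[0,[0,8,0],[0,0,0]],[0,[0,4,0],[0,0,0]],[0,[0,2,0],[0,0,0]],[0,[0,0,0],[0,0,0]],[0,[0,0,0],[0,0,0]],[0,[0,0,0],[0,0,0]]]'
python3 - <<'E'
from h import *
[env.grab_frame('wrist') for _ in range(4)]
print(pose()[0],pose()[1],env.state()['force'])
E
```

```text
time_s: 23.55
ee_pos: [463.4, 87.5, 12.8]
ee_rot: [-90.0, -0.1, 9.6]
force: [0.9, 0.0, -2.4]
gripper_width: 35.7
[463.10213751  87.4262023   12.66957268] 9.629030293170358 [-0.80073019 -0.44818869 -2.71442162]
```

```bash
python3 -m handwheel '[[0,[0,1,0],[0,0,0]],[0,[0,0.9,0],[0,0,0]],[0,[0,0,0],[0,0,0]],[0,[0,0,0],[0,0,0]],[0.6,[0,0,0],[0,0,0]],[0.6,[0,0,0],[0,0,0]],[0.6,[0,0,0],[0,0,0]],[0.6,[0,0,0],[0,0,0]],[0.6,[0,-1,0],[0,0,0]],[0.6,[0,-5,0],[0,0,0]]]'
python3 -m handwheel '[[0.6,[0,-12,0],[0,0,0]],[0.6,[0,-15,0],[0,0,0]],[0.6,[0,-20,0],[0,0,0]],[0.6,[0,-20,0],[0,0,0]],[0.6,[0,-20,0],[0,0,0]],[0.6,[0,-20,0],[0,0,0]],[0.6,[0,-20,0],[0,0,0]],[0.6,[0,-10,0],[0,0,0]],[0.6,[0,0,0],[0,0,0]],[0.6,[0,0,0],[0,0,0]]]'
python3 - <<'E'
from look import *
look('w14',[('stone',(463,88,9.6),5),('tile_stone',(463,88,9.6),0)])
im=cv2.imread('pics/w14.png'); cv2.imwrite('pics/w14c.png',cv2.resize(im[60:280,150:360],None,fx=2.7,fy=2.7,interpolation=cv2.INTER_CUBIC))
E
```

```text
time_s: 24.58
ee_pos: [462.3, 87.3, 16.1]
ee_rot: [-90.0, 0.1, 9.6]
force: [-0.5, -0.0, 0.5]
gripper_width: 55.0
time_s: 25.42
ee_pos: [463.0, 87.4, 153.9]
ee_rot: [-90.0, -0.1, 9.6]
force: [-0.9, -0.3, 0.6]
gripper_width: 54.7
tcp [462.4  87.3 153.1] 9.63 q6 -90.3
stone p 0.64 [461.8  87.8   9.5] 0.004
tile_stone p 0.94 [462.4  86.8   9.8] 0.928
```

View pics/w14c.png

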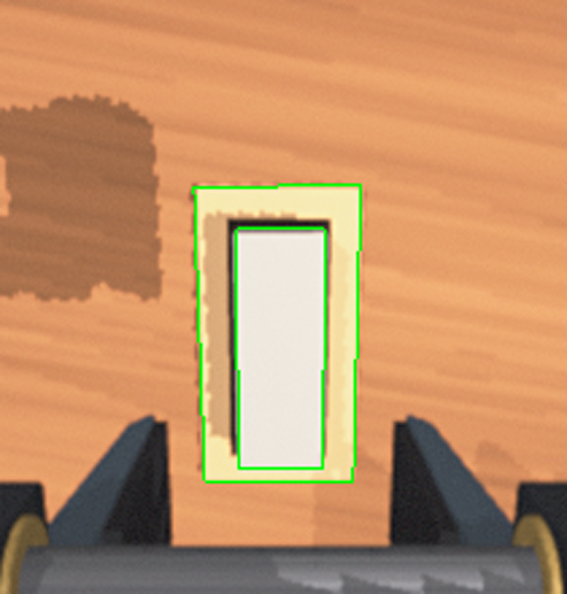

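Stone is centred to within about 1 mm and aligned. Next the tin.

```bash
python3 - <<'E'
from h import *
plan(383.5,-279.5,150,-55,12)
E
```

```text
n=12 row shift x=4.53 y=0.20 z=-32.65 turn y=5.386  radii 475..488 from [462.1  87.3 152.4] 9.63
```

```bash
python3 -m handwheel '[[0.95,[4.5,0.2,-32.7],[0,5.4,0]],[0.95,[4.5,0.2,-32.7],[0,5.4,0]],[0.95,[4.5,0.2,-32.7],[0,5.4,0]],[0.95,[4.5,0.2,-32.7],[0,5.4,0]],[0.95,[4.5,0.2,-32.7],[0,5.4,0]],[0.95,[4.5,0.2,-32.7],[0,5.4,0]],[0.95,[4.5,0.2,-32.7],[0,5.4,0]],[0.95,[4.5,0.2,-32.7],[0,5.4,0]],[0.95,[4.5,0.2,-32.7],[0,5.4,0]],[0.95,[4.5,0.2,-32.7],[0,5.4,0]]]'
python3 -m handwheel '[[0.95,[4.5,0.2,-32.7],[0,5.4,0]],[0.95,[4.5,0.2,-32.7],[0,5.4,0]],[0.95,[0,0,0],[0,0,0]],[0.95,[0,0,0],[0,0,0]],[0.95,[0,0,0],[0,0,0]],[0.95,[0,0,0],[0,0,0]],[0.95,[0,0,0],[0,0,0]],[0.95,[0,0,0],[0,0,0]],[0.95,[0,0,0],[0,0,0]],[0.95,[0,0,0],[0,0,0]]]'
python3 - <<'E'
from look import *
look('w15',[('tin',(383.5,-279.5,0),0)])
plan(383.5,-279.5,70,-55,8)
E
```

```text
time_s: 26.45
ee_pos: [424.3, -230.0, 150.5]
ee_rot: [-90.0, 0.1, -44.6]
force: [0.7, -0.2, -0.4]
gripper_width: 86.7
time_s: 27.28
ee_pos: [383.7, -279.1, 151.0]
ee_rot: [-90.0, 0.0, -55.1]
force: [-0.5, -0.4, 0.2]
gripper_width: 86.5
tcp [ 383.6 -279.2  151. ] -55.12 q6 -72.3
tin p 0.67 [ 380.4 -277.7] 0.003
n=8 row shift x=0.01 y=10.13 z=-0.00 turn y=-0.018  radii 474..475 from [ 383.5 -279.4  151. ] -55.14
```

View pics/w15.png

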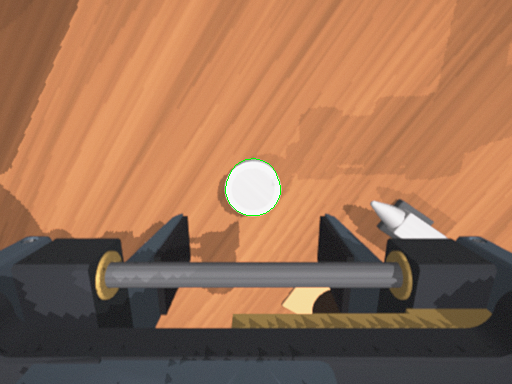

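```bash
python3 - <<'E'
from h import *
plan(380.5,-277.8,6,-55.1,10)
E
```

```text
n=10 row shift x=-0.30 y=14.50 z=-0.15 turn y=-0.004  radii 471..474 from [ 383.5 -279.4  151. ] -55.14
```

```bash
python3 -m handwheel '[[0.95,[-0.6,18,-0.3],[0,0,0]],[0.95,[-0.6,18,-0.3],[0,0,0]],[0.95,[-0.6,18,-0.3],[0,0,0]],[0.95,[-0.6,18,-0.3],[0,0,0]],[0.95,[-0.6,18,-0.3],[0,0,0]],[0.95,[0,18,0],[0,0,0]],[0.95,[0,18,0],[0,0,0]],[0.95,[0,12,0],[0,0,0]],[0.95,[0,6,0],[0,0,0]],[0.95,[0,1,0],[0,0,0]]]' 25
python3 -m handwheel '[[0.95,[0,0,0],[0,0,0]],[0.3,[0,0,0],[0,0,0]],[0.3,[0,0,0],[0,0,0]],[0.3,[0,0,0],[0,0,0]],[0.3,[0,0,0],[0,0,0]],[0.3,[0,0,0],[0,0,0]],[0.3,[0,0,0],[0,0,0]],[0.3,[0,0,0],[0,0,0]],[0.3,[0,-10,0],[0,0,0]],[0.3,[0,-15,0],[0,0,0]]]' 25
python3 -m handwheel '[[0.3,[0,-20,0],[0,0,0]],[0.3,[0,-20,0],[0,0,0]],[0.3,[0,-20,0],[0,0,0]],[0.3,[0,-20,0],[0,0,0]],[0.3,[0,0,0],[0,0,0]],[0.3,[0,0,0],[0,0,0]],[0.3,[0,0,0],[0,0,0]],[0.3,[0,0,0],[0,0,0]],[0.3,[0,0,0],[0,0,0]],[0.3,[0,0,0],[0,0,0]]]' 25
python3 - <<'E'
from look import *
look('w16',[]); print(env.state()['gripper_width'],env.state()['force'])
E
```

```text
time_s: 28.27
ee_pos: [379.8, -277.6, 5.1]
ee_rot: [-90.0, 0.1, -55.2]
force: [0.1, 0.2, -0.6]
gripper_width: 86.7
time_s: 29.1
ee_pos: [379.0, -277.0, 29.9]
ee_rot: [-90.1, 0.2, -55.2]
force: [0.1, -0.3, -1.7]
gripper_width: 59.5
time_s: 29.93
ee_pos: [379.9, -277.6, 110.0]
ee_rot: [-90.0, 0.1, -55.2]
force: [-0.5, 0.1, -1.9]
gripper_width: 59.5
tcp [ 380.  -277.7  110.2] -55.17 q6 -72.4
59.40043563938263 [-0.42769809  0.19544671 -2.10657885]
```

View pics/w16.png

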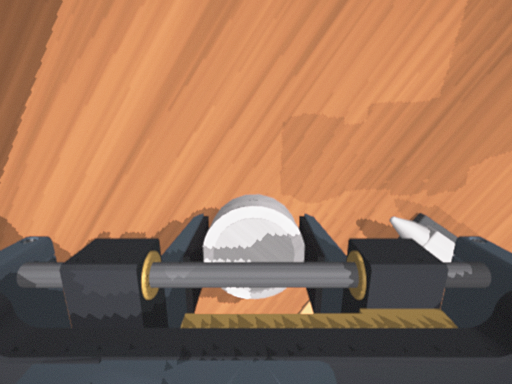

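Tin held (59.5 mm). Going to a view spot by its tile.

```bash
python3 - <<'E'
from h import *
plan(430,-322,120,-111,8)
E
```

```text
n=8 row shift x=6.82 y=-1.20 z=5.33 turn y=6.979  radii 479..537 from [ 380.2 -277.8  110.4] -55.17
```

```bash
python3 -m handwheel '[[0.3,[6.8,-1.2,5.3],[0,7,0]],[0.3,[6.8,-1.2,5.3],[0,7,0]],[0.3,[6.8,-1.2,5.3],[0,7,0]],[0.3,[6.8,-1.2,5.3],[0,7,0]],[0.3,[6.8,-1.2,5.3],[0,7,0]],[0.3,[6.8,-1.2,5.3],[0,7,0]],[0.3,[6.8,-1.2,5.3],[0,7,0]],[0.3,[6.8,-1.2,5.3],[0,7,0]],[0.3,[0,0,0],[0,0,0]],[0.3,[0,0,0],[0,0,0]]]'
python3 - <<'E'
from look import *
[env.grab_frame('wrist') for _ in range(8)]
look('w17',[('tile_tin',(576.5,-357,3.6),0)])
plan(576,-357,75,-111,8)
E
```

```text
time_s: 30.87
ee_pos: [429.7, -322.0, 120.2]
ee_rot: [-90.0, 0.0, -111.0]
force: [-0.1, -0.4, -2.1]
gripper_width: 59.5
tcp [ 429.8 -321.9  120.7] -111.14 q6 -16.9
tile_tin p 0.9 [ 572.8 -356.3    3.3] 0.011
n=8 row shift x=-2.49 y=5.71 z=18.62 turn y=-0.019  radii 554..678 from [ 429.8 -322.   120.7] -111.15
```

View pics/w17.png

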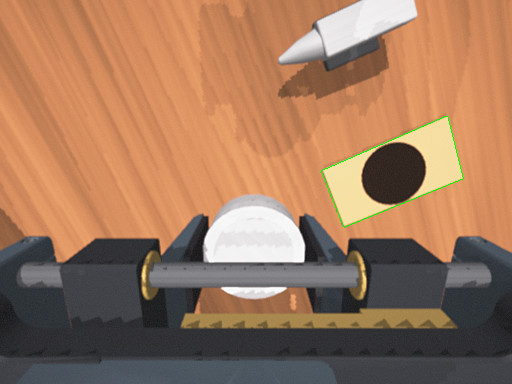

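```bash
python3 -m handwheel '[[0.3,[-2.4,5.7,18.3],[0,0,0]],[0.3,[-2.4,5.7,18.3],[0,0,0]],[0.3,[-2.4,5.7,18.3],[0,0,0]],[0.3,[-2.4,5.7,18.3],[0,0,0]],[0.3,[-2.4,5.7,18.3],[0,0,0]],[0.3,[-2.4,5.7,18.3],[0,0,0]],[0.3,[-2.4,5.7,18.3],[0,0,0]],[0.3,[-2.4,5.7,18.3],[0,0,0]],[0.3,[0,0,0],[0,0,0]],[0.3,[0,0,0],[0,0,0]]]'
python3 - <<'E'
from look import *
[env.grab_frame('wrist') for _ in range(8)]
s=[env.state() for _ in range(5)]
p,y,T=pose(); im=env.grab_frame('wrist'); C=cam('wrist',T); print(p,y)
q=(572.9,-356.4,3.4); print(im.shape)
save('w18',overlay(im,C,'tile_tin',q))
a=cv2.imread('pics/w18.png'); cv2.imwrite('pics/w18c.png',cv2.resize(a[90:290,150:370],None,fx=3,fy=3,interpolation=cv2.INTER_NEAREST))
E
```

```text
time_s: 32.25
ee_pos: [573.3, -356.8, 74.1]
ee_rot: [-90.1, 0.0, -111.1]
force: [0.4, 0.4, -1.2]
gripper_width: 59.3
[ 572.93525734 -357.08282772   75.54477116] -111.18773187606443
(384, 512, 3)
```

View pics/w18c.png

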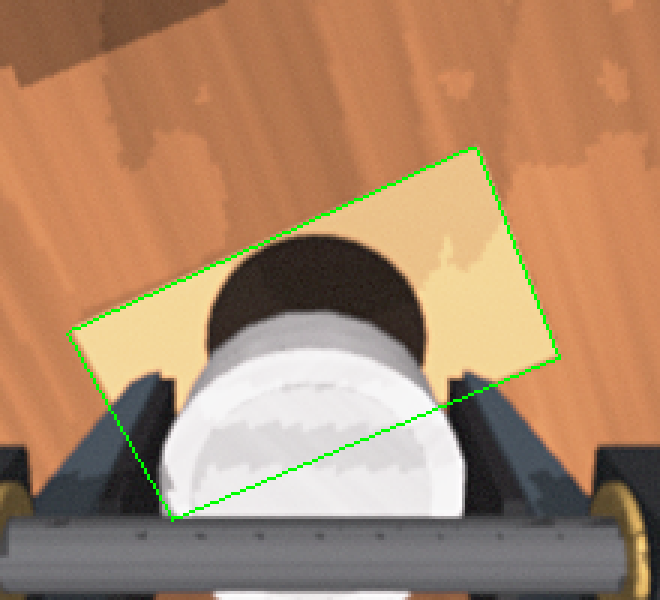

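```bash
python3 - <<'E'
from h import *
C=cam('wrist'); t=np.linspace(0,2*np.pi,721)
for x,y in [(572.9,-356.4),(572.94,-357.08)]:
    uv=proj(C,np.c_[x+34*np.cos(t),y+34*np.sin(t),0*t+5]); print(uv.min(0),uv.max(0))
im=cv2.cvtColor(cv2.imread('pics/w18.png'),cv2.COLOR_BGR2GRAY)
dark=(im<70)[100:205,200:320]; ys,xs=np.nonzero(cv2.morphologyEx(dark.astype(np.uint8),cv2.MORPH_OPEN,np.ones((5,5))))
print(ys.min()+100, [ (r,xs[ys==r-100].min()+200,xs[ys==r-100].max()+200) for r in (175,185,190,195,200)])
E
```

```text
[217.34872867 168.33957606] [291.52458337 239.02694701]
[217.68303316 169.03237434] [291.80864911 239.62402736]
169 [(175, np.int64(234), np.int64(276)), (185, np.int64(225), np.int64(285)), (190, np.int64(222), np.int64(288)), (195, np.int64(221), np.int64(289)), (200, np.int64(220), np.int64(290))]
```

```bash
python3 -m handwheel '[[0.3,[-0.3,14,0.5],[0,0,0]],[0.3,[0,14,0],[0,0,0]],[0.3,[0,14,0],[0,0,0]],[0.3,[0,11,0],[0,0,0]],[0.3,[0,7,0],[0,0,0]],[0.3,[0,3,0],[0,0,0]],[0.3,[0,1,0],[0,0,0]],[0.3,[0,0,0],[0,0,0]],[0.3,[0,0,0],[0,0,0]],[0.3,[0,0,0],[0,0,0]]]'
python3 - <<'E'
from h import *
[env.grab_frame('wrist') for _ in range(4)]
print(pose()[0],pose()[1],env.state()['force'])
E
```

```text
time_s: 33.53
ee_pos: [574.4, -357.3, 11.6]
ee_rot: [-89.9, -0.0, -111.2]
force: [-0.2, 0.9, 0.3]
gripper_width: 59.4
[ 574.37518749 -357.27128275   11.53597536] -111.16859106468912 [0.19662019 0.01531579 1.5243395 ]
```

Contact felt; releasing.

```bash
python3 -m handwheel '[[0.9,[0,0,0],[0,0,0]],[0.9,[0,0,0],[0,0,0]],[0.9,[0,0,0],[0,0,0]],[0.9,[0,0,0],[0,0,0]],[0.9,[0,0,0],[0,0,0]],[0.9,[0,-2,0],[0,0,0]],[0.9,[0,-8,0],[0,0,0]],[0.9,[0,-15,0],[0,0,0]],[0.9,[0,-20,0],[0,0,0]],[0.9,[0,-20,0],[0,0,0]]]'
python3 -m handwheel '[[0.9,[0,-20,0],[0,0,0]],[0.9,[0,-20,0],[0,0,0]],[0.9,[0,-20,0],[0,0,0]],[0.9,[0,-15,0],[0,0,0]],[0.9,[0,0,0],[0,0,0]],[0.9,[0,0,0],[0,0,0]],[0.9,[0,0,0],[0,0,0]],[0.9,[0,0,0],[0,0,0]],[0.9,[0,0,0],[0,0,0]],[0.9,[0,0,0],[0,0,0]]]'
python3 - <<'E'
from look import *
look('w19',[('tin',(573,-357,0),5),('tile_tin',(573,-357,3.4),0)])
im=cv2.imread('pics/w19.png'); cv2.imwrite('pics/w19c.png',cv2.resize(im[90:290,150:370],None,fx=3,fy=3,interpolation=cv2.INTER_CUBIC))
E
```

```text
time_s: 34.57
ee_pos: [573.7, -356.8, 77.0]
ee_rot: [-90.0, 0.0, -111.2]
force: [-0.6, -0.2, -0.3]
gripper_width: 82.2
time_s: 35.4
ee_pos: [573.5, -356.7, 149.9]
ee_rot: [-90.1, 0.0, -111.2]
force: [-0.4, 1.2, 0.5]
gripper_width: 81.6
tcp [ 573.6 -356.8  150.1] -111.17 q6 -11.7
tin p 0.83 [ 572.8 -357.6] 0.006
tile_tin p 0.76 [ 573.5 -355.5    3.2] 0.563
```

View pics/w19c.png

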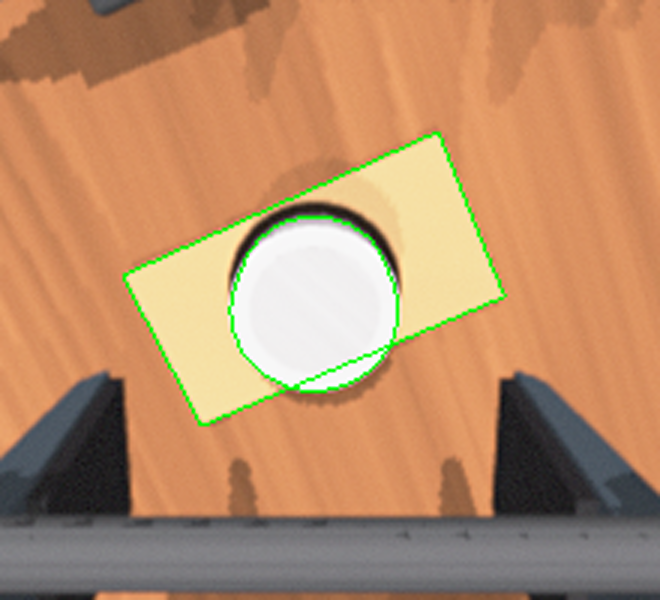

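```bash
cat >> look.py <<'E'
def check(obj,tl,q0,tag=None):
    p,y,T=pose(); im=env.grab_frame('wrist'); C=cam('wrist',T)
    near=lambda l:next((d for d in env.masks_of('wrist',l) if np.hypot(*(back(C,d['location'],15)[0,:2]-q0[:2]))<45),None)
    o=near(obj); qo,e=fit(C,obj,o['region'],q0,5); print(obj,qo.round(2),round(e,3))
    t=near(tl); ex=cv2.dilate(o['region'].astype(np.uint8),np.ones((7,7)))>0
    # tan/dark threshold free: use net tile mask outside the object; fingers not near
    qt,e=fit(C,tl,t['region']|ex*0,q0,0,valid=(~ex).astype(np.float32)); print(tl,qt.round(2),round(e,3))
    if tag: save(tag,overlay(overlay(im,C,obj,qo,5),C,tl,qt))
    return qo,qt
E
python3 - <<'E'
from look import *
check('tin','tile_tin',(573,-357,3.4),'w20')
E
```

```text
tin [ 572.69 -357.62] 0.005
tile_tin [ 573.38 -355.96    3.01] 0.004
```

```bash
cat >> look.py <<'E'
def check2(cn,obj,tl,q0):
    im=env.grab_frame(cn); C=cam(cn)
    near=lambda l:next((d for d in env.masks_of(cn,l) if np.hypot(*(back(C,d['location'],15)[0,:2]-q0[:2]))<45),None)
    o=near(obj); t=near(tl)
    if o is None or t is None: print(cn,obj,o is None,t is None); return
    ex=cv2.dilate(o['region'].astype(np.uint8),np.ones((5,5)))>0
    qo,e=fit(C,obj,o['region'],q0,5); qt,e2=fit(C,tl,t['region'],q0,0,valid=(~ex).astype(np.float32))
    a=np.radians(qt[2]); d=qo[:2]-qt[:2]; print(cn,obj,qo.round(1),round(e,3),tl,qt.round(1),round(e2,3),'in tile',(d[0]*np.cos(a)+d[1]*np.sin(a)).round(1),(-d[0]*np.sin(a)+d[1]*np.cos(a)).round(1))
E
python3 - <<'E'
from look import *
for c in('side','top'):
    check2(c,'tin','tile_tin',(575,-357,3.4)); check2(c,'stone','tile_stone',(464,86,9.5)); check2(c,'anvil','tile_anvil',(565,355,-20))
save('side2',cv2.resize(env.grab_frame('side'),None,fx=1.5,fy=1.5))
E
```

```text
side tin [ 573.4 -359.9] 0.024 tile_tin [ 574.1 -357.9    2.8] 0.023 in tile -0.8 -1.9
side stone False True
side anvil True True
top tin True True
top stone [466.8  87.3   9.7] 0.006 tile_stone [466.3  86.7   9.4] 0.005 in tile 0.6 0.5
top anvil [564.  358.6 -21. ] 0.015 tile_anvil [578.5 351.4 -19.1] 0.007 in tile -16.0 2.0
```

View pics/side2.png

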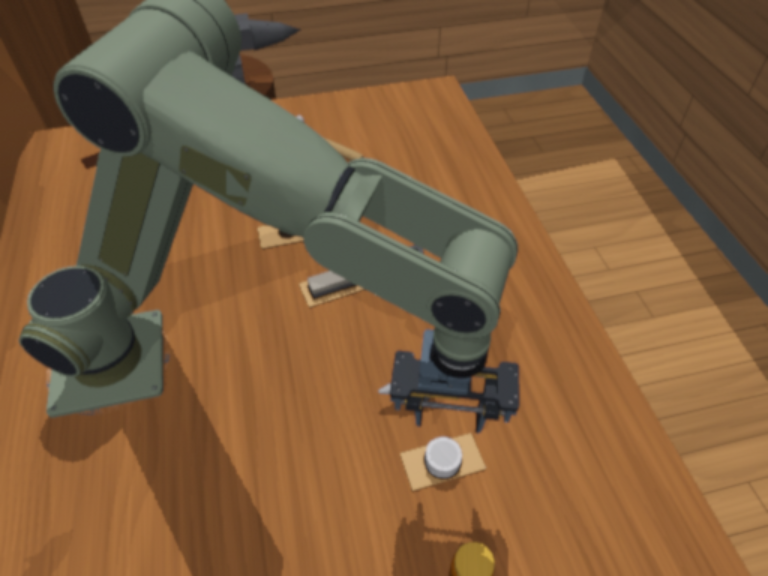

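Both wrist and side views show the tin about 1.8 mm off along tool +x. There's ample time, so I'll re-grip it and move it.

```bash
python3 -m handwheel '[[0.9,[0,20,0],[0,0,0]],[0.9,[0,20,0],[0,0,0]],[0.9,[0,20,0],[0,0,0]],[0.9,[0,20,0],[0,0,0]],[0.9,[0,20,0],[0,0,0]],[0.9,[0,18,0],[0,0,0]],[0.9,[0,13,0],[0,0,0]],[0.9,[0,7,0],[0,0,0]],[0.9,[0,0,0],[0,0,0]],[0.9,[0,0,0],[0,0,0]]]' 20
python3 -m handwheel '[[0.3,[0,0,0],[0,0,0]],[0.3,[0,0,0],[0,0,0]],[0.3,[0,0,0],[0,0,0]],[0.3,[0,0,0],[0,0,0]],[0.3,[0,0,0],[0,0,0]],[0.3,[0,0,0],[0,0,0]],[0.3,[0,-2,0],[0,0,0]],[0.3,[0,-2,0],[0,0,0]],[0.3,[0,0,0],[0,0,0]],[0.3,[0,0,0],[0,0,0]]]' 20
python3 - <<'E'
from h import *
[env.grab_frame('wrist') for _ in range(4)]
print(pose()[0],pose()[1],env.state()['force'])
E
```

```text
time_s: 37.53
ee_pos: [574.1, -357.1, 13.2]
ee_rot: [-90.0, 0.0, -111.2]
force: [0.2, 0.3, 0.3]
gripper_width: 82.3
time_s: 38.37
ee_pos: [573.7, -356.8, 16.7]
ee_rot: [-90.0, 0.0, -111.2]
force: [0.2, -0.0, -2.6]
gripper_width: 59.5
[ 573.74070222 -356.82484563   16.70293556] -111.16682544705257 [-0.30792073  0.57811519 -0.76281132]
```

```bash
python3 -m handwheel '[[0.3,[-0.9,0,0],[0,0,0]],[0.3,[-0.9,0,0],[0,0,0]],[0.3,[0,1.5,0],[0,0,0]],[0.3,[0,1.5,0],[0,0,0]],[0.3,[0,1,0],[0,0,0]],[0.3,[0,0,0],[0,0,0]],[0.3,[0,0,0],[0,0,0]],[0.3,[0,0,0],[0,0,0]],[0.9,[0,0,0],[0,0,0]],[0.9,[0,0,0],[0,0,0]]]'
python3 -m handwheel '[[0.9,[0,0,0],[0,0,0]],[0.9,[0,0,0],[0,0,0]],[0.9,[0,0,0],[0,0,0]],[0.9,[0,-2,0],[0,0,0]],[0.9,[0,-10,0],[0,0,0]],[0.9,[0,-20,0],[0,0,0]],[0.9,[0,-25,0],[0,0,0]],[0.9,[0,-25,0],[0,0,0]],[0.9,[0,-25,0],[0,0,0]],[0.9,[0,-25,0],[0,0,0]]]'
python3 - <<'E'
from look import *
[env.grab_frame('wrist') for _ in range(8)]
check('tin','tile_tin',(573,-357,3.4),'w21'); check2('side','tin','tile_tin',(575,-357,3.4))
p=pose()[0];print(p)
im=cv2.imread('pics/w21.png'); cv2.imwrite('pics/w21c.png',cv2.resize(im[90:290,150:370],None,fx=3,fy=3,interpolation=cv2.INTER_CUBIC))
E
```

```text
time_s: 39.4
ee_pos: [574.7, -355.5, 12.9]
ee_rot: [-90.0, -0.0, -111.2]
force: [0.2, -0.0, -0.1]
gripper_width: 69.7
time_s: 40.23
ee_pos: [574.5, -355.3, 147.2]
ee_rot: [-89.9, -0.0, -111.2]
force: [0.3, 0.1, -0.8]
gripper_width: 82.2
tin [ 573.11 -355.45] 0.003
tile_tin [ 573.89 -355.78    3.23] 0.009
side tin [ 574.7 -355.8] 0.008 tile_tin [ 574.8 -358.     2.4] 0.005 in tile -0.0 2.3
[ 574.41999548 -355.22848504  144.5661583 ]
```

View pics/w21c.png

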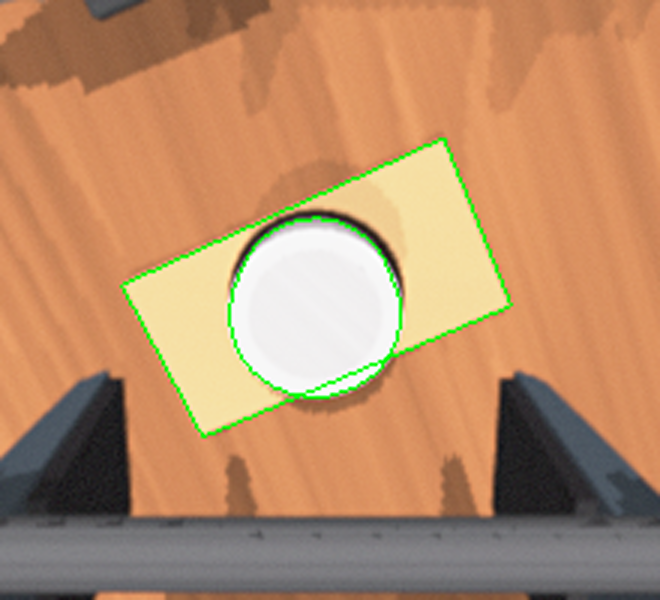

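Tin now within about 1 mm by the wrist view. Next the rivet block.

```bash
python3 - <<'E'
from h import *
print(back(cam('top'),[[230.3,168.7]],28)); print(back(cam('side'),[[276,169]],28))
im=env.grab_frame('top'); C=cam('top')
print([(d['p'],d['location']) for d in env.masks_of('top','rivet_block')][:3])
im=env.grab_frame('side')
print([(d['p'],d['location']) for d in env.masks_of('side','rivet_block')][:3])
p=back(cam('top'),[[230.3,168.7]],28)[0]
plan(p[0],p[1],150,-40,20)
E
```

```text
[[652.60517929 118.68913945  28.        ]]
[[652.81767965 111.54773227  28.        ]]
[(0.43, [236.3, 214.5])]
[(0.36, [317.2, 373.0])]
n=20 row shift x=-23.77 y=-0.25 z=9.60 turn y=-3.558  radii 663..702 from [ 574.5 -355.3  144.9] -111.17
```

```bash
python3 - <<'E'
from h import *
plan(650,114,150,-60,16)
E
```

```text
n=16 row shift x=-30.05 y=-0.32 z=6.36 turn y=-3.198  radii 660..679 from [ 574.5 -355.3  144.9] -111.17
```

```bash
python3 -m handwheel '[[0.8,[-30,-0.3,6.4],[0,-3.2,0]],[0.8,[-30,-0.3,6.4],[0,-3.2,0]],[0.8,[-30,-0.3,6.4],[0,-3.2,0]],[0.8,[-30,-0.3,6.4],[0,-3.2,0]],[0.8,[-30,-0.3,6.4],[0,-3.2,0]],[0.8,[-30,-0.3,6.4],[0,-3.2,0]],[0.8,[-30,-0.3,6.4],[0,-3.2,0]],[0.8,[-30,-0.3,6.4],[0,-3.2,0]],[0.8,[-30,-0.3,6.4],[0,-3.2,0]],[0.8,[-30,-0.3,6.4],[0,-3.2,0]]]'
python3 -m handwheel '[[0.8,[-30,-0.3,6.4],[0,-3.2,0]],[0.8,[-30,-0.3,6.4],[0,-3.2,0]],[0.8,[-30,-0.3,6.4],[0,-3.2,0]],[0.8,[-30,-0.3,6.4],[0,-3.2,0]],[0.8,[-30,-0.3,6.4],[0,-3.2,0]],[0.8,[-30,-0.3,6.4],[0,-3.2,0]],[0.8,[0,0,0],[0,0,0]],[0.8,[0,0,0],[0,0,0]],[0.8,[0,0,0],[0,0,0]],[0.8,[0,0,0],[0,0,0]]]'
python3 - <<'E'
from look import *
[env.grab_frame('wrist') for _ in range(5)]
look('w22',[('rivet_block',(650,114,0),0)])
E
```

```text
time_s: 41.97
ee_pos: [672.6, -67.1, 148.0]
ee_rot: [-90.0, -0.0, -79.0]
force: [0.7, -0.4, -0.4]
gripper_width: 72.9
time_s: 42.8
ee_pos: [650.8, 112.2, 149.9]
ee_rot: [-90.0, -0.0, -60.0]
force: [-1.0, 0.4, -0.1]
gripper_width: 72.8
tcp [650.7 112.5 149.8] -60.04 q6 -21.2
rivet_block p 0.88 [654.2 120.1] 0.017
```

View pics/w22.png

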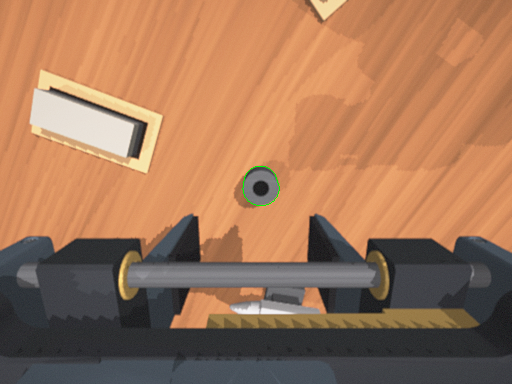

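```bash
python3 - <<'E'
from h import *
plan(653.5,118.5,85,-60,8)
E
```

```text
n=8 row shift x=-0.43 y=8.10 z=0.66 turn y=-0.001  radii 661..664 from [650.6 112.9 149.8] -60.01
```

```bash
python3 -m handwheel '[[0.8,[-0.4,8,0.7],[0,0,0]],[0.8,[-0.4,8,0.7],[0,0,0]],[0.8,[-0.4,8,0.7],[0,0,0]],[0.8,[-0.4,8,0.7],[0,0,0]],[0.8,[-0.4,8,0.7],[0,0,0]],[0.8,[-0.4,8,0.7],[0,0,0]],[0.8,[-0.4,8,0.7],[0,0,0]],[0.8,[-0.4,8,0.7],[0,0,0]],[0.8,[0,0,0],[0,0,0]],[0.8,[0,0,0],[0,0,0]]]'
python3 - <<'E'
from look import *
[env.grab_frame('wrist') for _ in range(5)]
look('w23',[('rivet_block',(653.5,118.5,0),0)])
im=cv2.imread('pics/w23.png'); cv2.imwrite('pics/w23c.png',cv2.resize(im[130:290,170:350],None,fx=4,fy=4,interpolation=cv2.INTER_NEAREST))
C=cam('wrist'); print(proj(C,[[653.5,118.5,30]]))
E
```

```text
time_s: 44.03
ee_pos: [653.5, 118.9, 85.2]
ee_rot: [-90.1, 0.0, -60.0]
force: [-0.3, 0.1, 0.2]
gripper_width: 72.7
tcp [654.1 118.9  86.4] -59.97 q6 -20.7
rivet_block p 0.83 [654.1 120.2] 0.01
[[253.80164054 211.80079745]]
```

View pics/w23c.png

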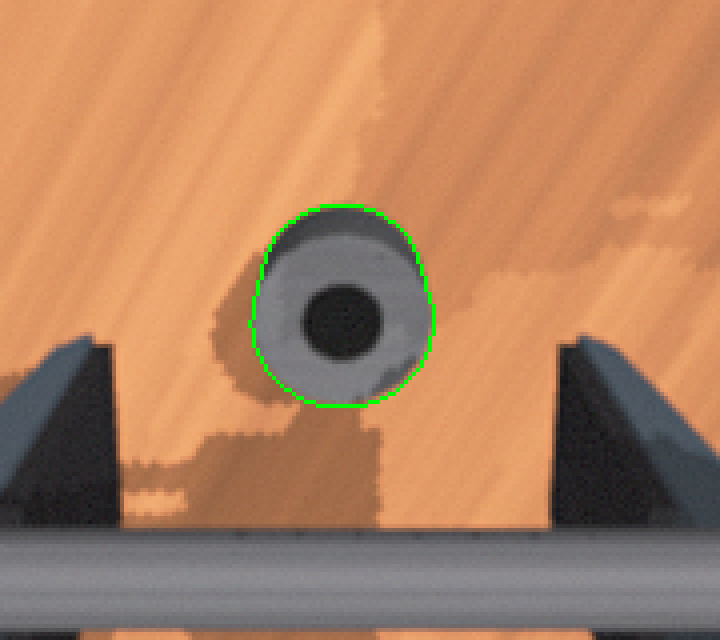

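```bash
python3 - <<'E'
from h import *
plan(654.1,120.3,6,-60,8)
E
```

```text
n=8 row shift x=-0.15 y=10.03 z=0.11 turn y=0.004  radii 665..665 from [654.  118.9  86.3] -59.97
```

```bash
python3 -m handwheel '[[0.8,[-0.6,14,0.4],[0,0,0]],[0.8,[-0.6,14,0.4],[0,0,0]],[0.8,[0,14,0],[0,0,0]],[0.8,[0,14,0],[0,0,0]],[0.8,[0,12,0],[0,0,0]],[0.8,[0,8,0],[0,0,0]],[0.8,[0,4,0],[0,0,0]],[0.8,[0,0,0],[0,0,0]],[0.8,[0,0,0],[0,0,0]],[0.2,[0,0,0],[0,0,0]]]' 40
python3 -m handwheel '[[0.2,[0,0,0],[0,0,0]],[0.2,[0,0,0],[0,0,0]],[0.2,[0,0,0],[0,0,0]],[0.2,[0,0,0],[0,0,0]],[0.2,[0,0,0],[0,0,0]],[0.2,[0,0,0],[0,0,0]],[0.2,[0,0,0],[0,0,0]],[0.2,[0,-10,0],[0,0,0]],[0.2,[0,-20,0],[0,0,0]],[0.2,[0,-25,0],[0,0,0]]]' 40
python3 -m handwheel '[[0.2,[0,-25,0],[0,0,0]],[0.2,[0,-25,0],[0,0,0]],[0.2,[0,0,0],[0,0,0]],[0.2,[0,0,0],[0,0,0]],[0.2,[0,0,0],[0,0,0]],[0.2,[0,0,0],[0,0,0]],[0.2,[0,0,0],[0,0,0]],[0.2,[0,0,0],[0,0,0]],[0.2,[0,0,0],[0,0,0]],[0.2,[0,0,0],[0,0,0]]]' 40
python3 - <<'E'
from look import *
look('w24',[]); print(env.state()['gripper_width'],env.state()['force'])
E
```

```text
time_s: 45.27
ee_pos: [654.5, 120.4, 6.7]
ee_rot: [-89.9, -0.0, -60.0]
force: [-0.7, -0.0, 0.5]
gripper_width: 69.1
time_s: 46.1
ee_pos: [651.8, 119.9, 59.4]
ee_rot: [-90.3, 0.1, -60.0]
force: [0.4, 0.4, -2.4]
gripper_width: 38.9
time_s: 46.93
ee_pos: [653.7, 120.2, 110.3]
ee_rot: [-90.0, 0.0, -60.0]
force: [-0.9, 0.1, -2.3]
gripper_width: 38.8
tcp [653.8 120.3 110.4] -59.97 q6 -20.6
39.27598982021517 [ 0.15476742  0.19594893 -2.73529668]
```

View pics/w24.png

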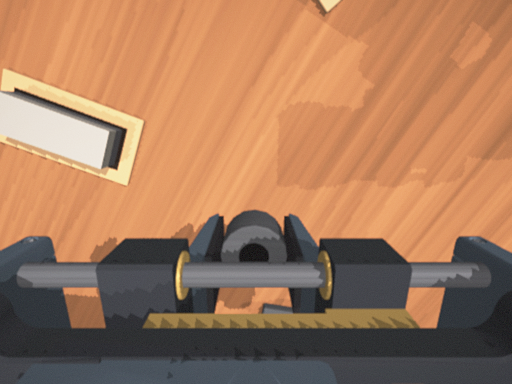

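```bash
python3 - <<'E'
from h import *
plan(433,204,115,-60,8)
E
```

```text
n=8 row shift x=-22.87 y=-0.55 z=-18.67 turn y=0.003  radii 479..640 from [653.8 120.3 110.6] -59.97
```

```bash
python3 -m handwheel '[[0.2,[-22.9,-0.5,-18.7],[0,0,0]],[0.2,[-22.9,-0.5,-18.7],[0,0,0]],[0.2,[-22.9,-0.5,-18.7],[0,0,0]],[0.2,[-22.9,-0.5,-18.7],[0,0,0]],[0.2,[-22.9,-0.5,-18.7],[0,0,0]],[0.2,[-22.9,-0.5,-18.7],[0,0,0]],[0.2,[-22.9,-0.5,-18.7],[0,0,0]],[0.2,[-22.9,-0.5,-18.7],[0,0,0]],[0.2,[0,0,0],[0,0,0]],[0.2,[0,0,0],[0,0,0]]]'
python3 - <<'E'
from look import *
[env.grab_frame('wrist') for _ in range(8)]
look('w25',[('tile_rivet_block',(393,273.5,2.2),0)])
E
```

```text
time_s: 47.87
ee_pos: [431.7, 204.5, 115.4]
ee_rot: [-89.9, -0.0, -59.8]
force: [1.5, 0.2, -3.3]
gripper_width: 39.2
tcp [433.1 203.8 114.7] -60.01 q6 -6.2
tile_rivet_block p 0.87 [390.1 275.1   1.3] 0.005
```

View pics/w25.png

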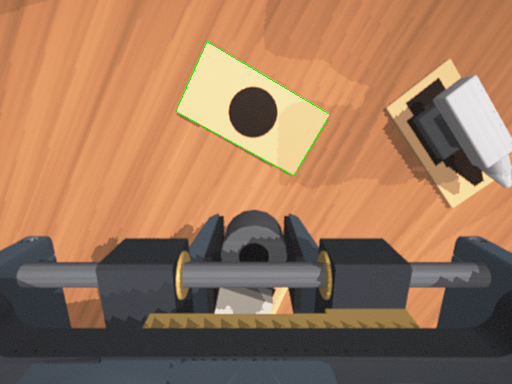

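```bash
python3 - <<'E'
from h import *
plan(390.4,274.8,75,-60,8)
E
```

```text
n=8 row shift x=-10.33 y=4.96 z=-0.17 turn y=0.000  radii 476..478 from [432.9 203.9 114.7] -60.0
```

```bash
python3 -m handwheel '[[0.2,[-10.3,5,-0.2],[0,0,0]],[0.2,[-10.3,5,-0.2],[0,0,0]],[0.2,[-10.3,5,-0.2],[0,0,0]],[0.2,[-10.3,5,-0.2],[0,0,0]],[0.2,[-10.3,5,-0.2],[0,0,0]],[0.2,[-10.3,5,-0.2],[0,0,0]],[0.2,[-10.3,5,-0.2],[0,0,0]],[0.2,[-10.3,5,-0.2],[0,0,0]],[0.2,[0,0,0],[0,0,0]],[0.2,[0,0,0],[0,0,0]]]'
python3 - <<'E'
from look import *
[env.grab_frame('wrist') for _ in range(8)]
p,y,T=pose(); im=env.grab_frame('wrist'); C=cam('wrist',T); print(p,y)
o=overlay(im,C,'tile_rivet_block',(390.4,274.8,1.5)); 
t=np.linspace(0,2*np.pi,721); uv=proj(C,np.c_[390.4+24*np.cos(t),274.8+24*np.sin(t),0*t+5]); cv2.polylines(o,[uv.round().astype(np.int32)],True,(255,0,0),1)
save('w26',o); a=cv2.imread('pics/w26.png'); cv2.imwrite('pics/w26c.png',cv2.resize(a[90:290,150:370],None,fx=3,fy=3,interpolation=cv2.INTER_NEAREST))
E
```

```text
time_s: 49.25
ee_pos: [389.6, 275.0, 74.5]
ee_rot: [-90.0, -0.0, -59.9]
force: [0.6, -0.3, -2.9]
gripper_width: 39.0
[390.31704613 274.35111813  75.02202182] -60.006828089939745
```

View pics/w26c.png

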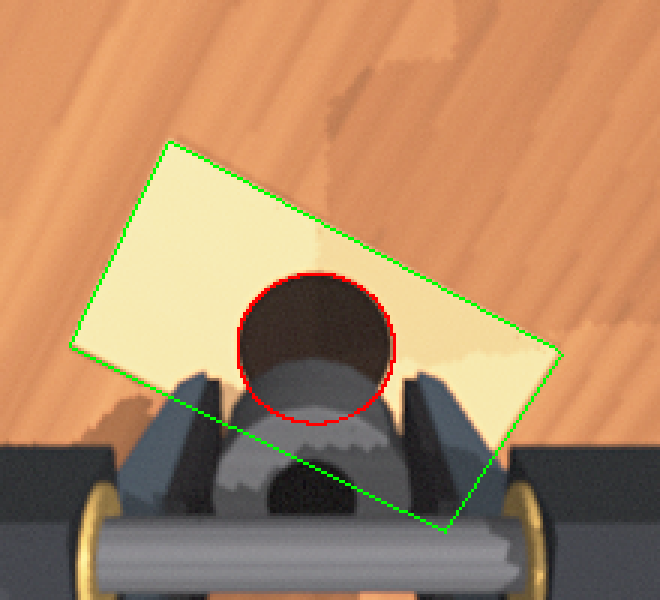

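The predicted disc and tile match the picture exactly. Small −x nudge and lower.

```bash
python3 -m handwheel '[[0.2,[-0.4,14,0],[0,0,0]],[0.2,[-0.4,14,0],[0,0,0]],[0.2,[0,14,0],[0,0,0]],[0.2,[0,11,0],[0,0,0]],[0.2,[0,6,0],[0,0,0]],[0.2,[0,2,0],[0,0,0]],[0.2,[0,1,0],[0,0,0]],[0.2,[0,0,0],[0,0,0]],[0.2,[0,0,0],[0,0,0]],[0.2,[0,0,0],[0,0,0]]]'
python3 - <<'E'
from h import *
[env.grab_frame('wrist') for _ in range(4)]
print(pose()[0],pose()[1],env.state()['force'])
E
```

```text
time_s: 50.53
ee_pos: [390.0, 275.5, 13.4]
ee_rot: [-89.9, 0.0, -60.0]
force: [-0.1, 0.1, -2.2]
gripper_width: 39.0
[389.7639396  275.39014704  13.12897826] -59.97094928114542 [-0.09190604  0.13112203 -2.81964967]
```

```bash
python3 -m handwheel '[[0.2,[0,0.8,0],[0,0,0]],[0.2,[0,0.6,0],[0,0,0]],[0.2,[0,0,0],[0,0,0]],[0.2,[0,0,0],[0,0,0]],[0.65,[0,0,0],[0,0,0]],[0.65,[0,0,0],[0,0,0]],[0.65,[0,0,0],[0,0,0]],[0.65,[0,0,0],[0,0,0]],[0.65,[0,-1,0],[0,0,0]],[0.65,[0,-5,0],[0,0,0]]]'
python3 -m handwheel '[[0.65,[0,-12,0],[0,0,0]],[0.65,[0,-15,0],[0,0,0]],[0.65,[0,-20,0],[0,0,0]],[0.65,[0,-20,0],[0,0,0]],[0.65,[0,-20,0],[0,0,0]],[0.65,[0,-20,0],[0,0,0]],[0.65,[0,-10,0],[0,0,0]],[0.65,[0,0,0],[0,0,0]],[0.65,[0,0,0],[0,0,0]],[0.65,[0,0,0],[0,0,0]]]'
python3 - <<'E'
from look import *
[env.grab_frame('wrist') for _ in range(4)]
check('rivet_block','tile_rivet_block',(390.4,275,1.5),'w27')
im=cv2.imread('pics/w27.png'); cv2.imwrite('pics/w27c.png',cv2.resize(im[90:290,150:370],None,fx=3,fy=3,interpolation=cv2.INTER_CUBIC))
print(pose()[0])
E
```

```text
time_s: 51.57
ee_pos: [389.2, 275.0, 17.2]
ee_rot: [-90.1, -0.0, -60.0]
force: [-1.1, -0.8, 0.8]
gripper_width: 59.3
time_s: 52.4
ee_pos: [389.1, 274.9, 133.8]
ee_rot: [-90.1, -0.0, -60.0]
force: [-0.4, -0.3, -0.3]
gripper_width: 59.1
rivet_block [389.04 274.56] 0.01
tile_rivet_block [389.63 275.23   1.47] 0.011
[389.46832225 275.17620798 133.99983383]
```

View pics/w27c.png

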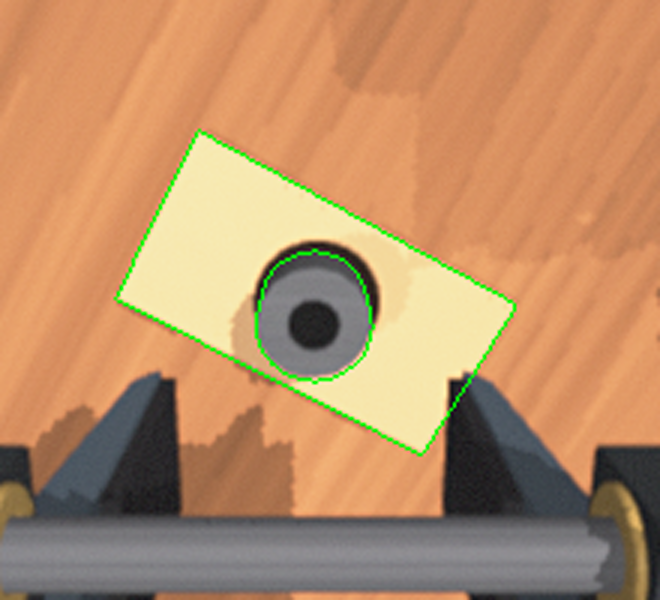

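Rivet block is within 1 mm. One last look at the anvil and stone from higher up.

```bash
python3 -m handwheel '[[0.65,[25,-15,6],[0,0,0]],[0.65,[25,-15,6],[0,0,0]],[0.65,[25,-15,6],[0,0,0]],[0.65,[25,-15,6],[0,0,0]],[0.65,[25,-15,6],[0,0,0]],[0.65,[25,-15,6],[0,0,0]],[0.65,[25,0,6],[0,0,0]],[0.65,[25,0,6],[0,0,0]],[0.65,[0,0,0],[0,0,0]],[0.65,[0,0,0],[0,0,0]]]'
python3 - <<'E'
from look import *
[env.grab_frame('wrist') for _ in range(8)]
print(pose()[0])
def tf(a):
    qo,qt=a; t=np.radians(qt[2]); d=qo[:2]-qt[:2]; print('in tile',d[0]*np.cos(t)+d[1]*np.sin(t),-d[0]*np.sin(t)+d[1]*np.cos(t))
for o,t,q in (('anvil','tile_anvil',(562,357,-20.5)),('stone','tile_stone',(463,88,9.6)),('rivet_block','tile_rivet_block',(390,275,1.5))):
    try: tf(check(o,t,q,'w28'+o))
    except Exception as e: print(o,e)
for o,t,q in (('anvil','tile_anvil',(562,357,-20.5)),('stone','tile_stone',(465,87,9.6)),('tin','tile_tin',(575,-357,3)),('rivet_block','tile_rivet_block',(393,275,1.5))):
  for c in('top','side'): check2(c,o,t,q)
save('top9',env.grab_frame('top')); save('side9',cv2.resize(env.grab_frame('side'),None,fx=1.5,fy=1.5))
E
```

```text
time_s: 53.58
ee_pos: [531.6, 125.4, 223.9]
ee_rot: [-90.0, 0.0, -60.1]
force: [-0.3, 1.3, -0.3]
gripper_width: 59.4
[530.89009771 126.74129084 224.53044001]
anvil [559.08 358.52 -22.89] 0.018
tile_anvil [575.07 353.13 -20.83] 0.005
in tile -16.856934317462677 -0.6537527235449421
stone [461.64  87.66   9.7 ] 0.003
tile_stone [462.54  87.16   9.28] 0.004
in tile -0.8006118797941306 0.6311811797646378
rivet_block 'NoneType' object is not subscriptable
top anvil False True
side anvil [574.4 350.3 -25.1] 0.592 tile_anvil [574.3 349.1 -16.9] 0.175 in tile -0.2 1.2
top stone True True
side stone [463.   85.9   9.8] 0.021 tile_stone [462.3  85.4   9.4] 0.006 in tile 0.7 0.5
top tin [ 577.3 -355.5] 0.005 tile_tin [ 580.5 -357.2    2.5] 0.005 in tile -3.1 1.9
side tin [ 574.3 -356.6] 0.004 tile_tin [ 573.5 -357.6    3.5] 0.018 in tile 0.9 1.0
top rivet_block True True
side rivet_block True False
```

View pics/w28anvil.png

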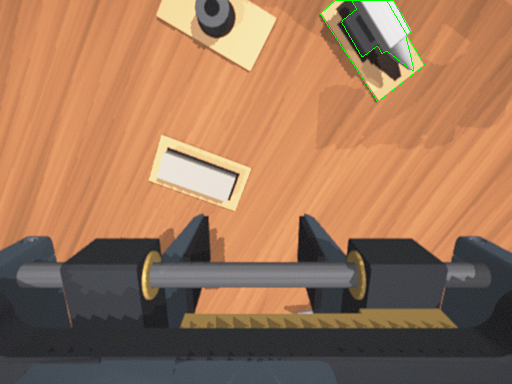

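View pics/side9.png

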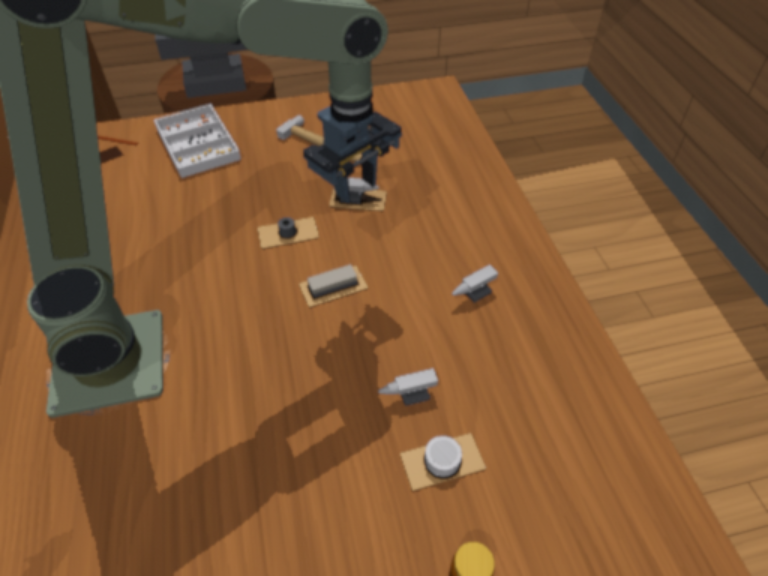

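The anvil is cut off at the picture's edge there; a proper look from above it.

```bash
python3 -m handwheel '[[0.65,[-19.2,4,17.5],[0,0,0]],[0.65,[-19.2,4,17.5],[0,0,0]],[0.65,[-19.2,4,17.5],[0,0,0]],[0.65,[-19.2,4,17.5],[0,0,0]],[0.65,[-19.2,4,17.5],[0,0,0]],[0.65,[-19.2,4,17.5],[0,0,0]],[0.65,[-19.2,4,17.5],[0,0,0]],[0.65,[-19.2,4,17.5],[0,0,0]],[0.65,[0,0,0],[0,0,0]],[0.65,[0,0,0],[0,0,0]]]'
python3 - <<'E'
from look import *
[env.grab_frame('wrist') for _ in range(8)]
print(pose()[0])
qo,qt=check('anvil','tile_anvil',(562,357,-20.5),'w29')
t=np.radians(qt[2]); d=qo[:2]-qt[:2]; print('in tile',d[0]*np.cos(t)+d[1]*np.sin(t),-d[0]*np.sin(t)+d[1]*np.cos(t))
im=cv2.imread('pics/w29.png'); cv2.imwrite('pics/w29c.png',cv2.resize(im[90:290,150:370],None,fx=3,fy=3,interpolation=cv2.INTER_CUBIC))
env.grab_frame('top'); env.grab_frame('side')
check2('top','tin','tile_tin',(575,-357,3))
save('top9b',cv2.resize(env.grab_frame('top')[100:300,50:450],None,fx=2,fy=2,interpolation=cv2.INTER_CUBIC))
E
```

```text
time_s: 56.52
ee_pos: [575.3, 330.0, 191.5]
ee_rot: [-90.1, -0.0, -59.9]
force: [0.4, -0.2, -0.1]
gripper_width: 59.5
[575.74152082 328.46403103 192.93776891]
anvil [558.9  359.4  -19.71] 0.009
tile_anvil [574.12 352.57 -20.62] 0.005
in tile -16.658159459741324 1.031441996891921
top tin [ 575.9 -355.1] 0.021 tile_tin [ 577.8 -357.4    2.7] 0.008 in tile -1.8 2.4
```

View pics/w29c.png

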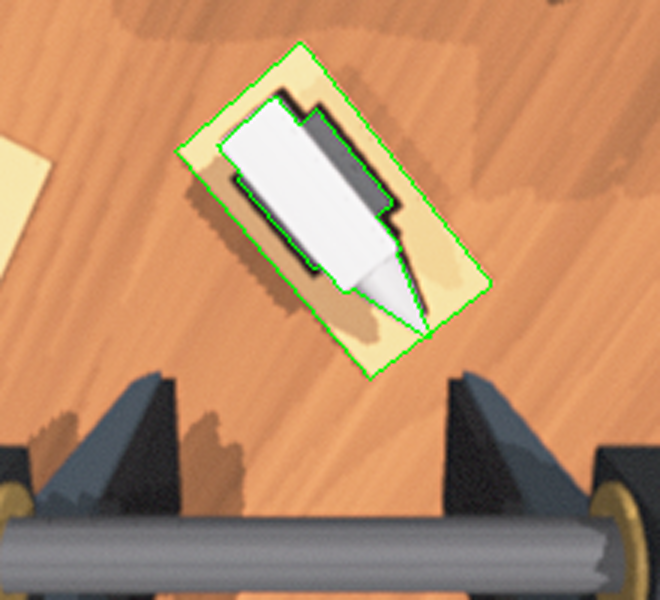

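View pics/top9b.png

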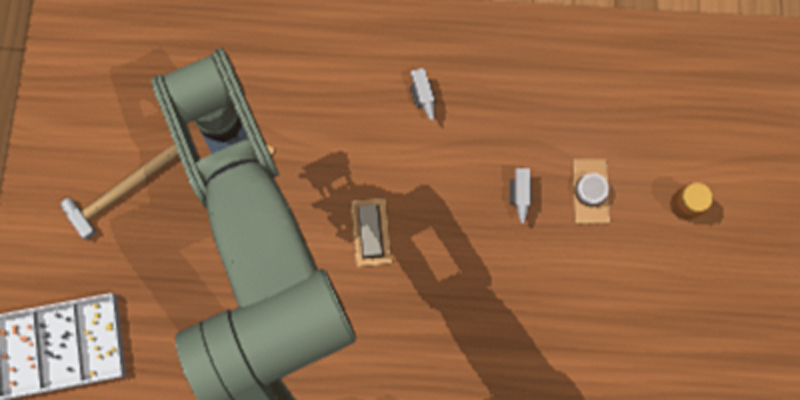

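All four are within about 1–1.7 mm on the wrist view, inside the silhouettes' 4 mm margin. The hammer and jar haven't moved and the robot is clear, so I'm handing in.

```bash
python3 - <<'E'
from workcell import env
print(env.job_done(), env.state()['time_s'])
E
```

```text
the job is handed in; nothing more can be done
the job is handed in; nothing more can be done
```

I placed the anvil (the one nearest the base), stone, tin and rivet block, in that order, upright on their matching tiles and handed the job in at about 57 s. The hammer and jar look unmoved, and the gripper was clear of everything.

Last wrist-camera checks, as offset from the silhouette centre:

| Tool | Offset | Alignment |
|---|---|---|
| Anvil | about −1.6 mm along the tile, +1.0 mm across | within about 1°, horn over the silhouette's horn |
| Stone | about 1 mm | within about 0.5° |
| Tin | about 0.8 mm | round |
| Rivet block | about 0.9 mm | round |

- **Misses on the way:** My first anvil grasp closed too late and came up empty; the anvil had not moved, and the second try held. The tin first landed about 1.8 mm off, so I re-gripped and shifted it.
- **Disagreements:** The coarser top and side cameras put the tin 1–3.5 mm off centre, against 0.8 mm from the wrist camera. They gave no usable final reading on the anvil or rivet block, because the arm hid them or the networks missed them. I left the anvil's roughly 1.9 mm offset as it was.

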